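Ready the squeegee over the screen

TASK

Draw the blue-handled squeegee up out of the rack and bring it over the middle of the framed printing screen, ready for a pull stroke: blade down, its edge level and parallel to the frame's yellow strip, the handle leaning about 35 degrees from upright towards the yellow strip. Keep it raised there with the blade edge about 8 cm clear above the screen, never touching it, and finish while holding it still. Leave the wooden-handled squeegee in the rack and do not disturb the other things.

Things in the scene. Friction and masses are not known exactly. Their poses are not given: they have to be found in the camera images.
- blue_squeegee: Screen-printing squeegee with a blue handle, about 220 g, 120 mm long (x), 125 mm tall (z). Origin: the middle of the blade's lower edge. x runs along the blade edge, z from the blade edge up through the handle, y across its thickness. From the edge upwards: amber blade 8 mm thick to 30 mm, shoulder 30 mm thick from 30 to 62 mm, handle 22 mm thick from 62 to 125 mm. It is the same both ways round. It starts upright in either slot of the rack, blade down.
- blue_squeegee_grip (a point): Point in the middle of the blue handle's grip (22 mm thick), 92 mm above the blade edge on the squeegee's z axis, half-way along its length; axes as the squeegee's.
- plain_squeegee: Equal squeegee with a bare brown wooden handle, standing in the other slot; it stays there. Origin and axes as for the blue one.
- rack: Fixed plywood rack, 150 x 170 mm, origin at the centre of its underside on the bench, z up. Base 10 mm thick; two slots run along its x, centred at y = -50 and +50 mm, 36 mm wide and 128 mm long inside; their long walls are 8 mm thick and reach 65 mm above the bench, the end stops 40 mm. The squeegees stand on the base, blade edge 10 mm above the bench, with about 3 to 4 mm of play.
- screen: Fixed printing screen lying flat: light wooden frame 200 mm (x) by 180 mm (y), 22 mm high, with a rigid green panel inside whose top is 16 mm above the bench. Origin at the centre of its underside. The yellow strip lies on the frame's -x side, along y, 87 mm from the centre; that side faces left and partly towards the robot.
- screen_middle (a point): Middle of the screen's panel, on its upper surface, 16 mm above the bench; axes as the screen's.
- dye_bottle: Bystander: small green bottle with a black cap, 42 mm across, 97 mm tall, origin at the centre of its underside.
- pink_tub: Bystander: pink ink tub, 84 mm across, 94 mm tall, origin at the centre of its underside.
- teal_lid: Bystander: flat teal tub lid, 93 mm across, 10 mm thick, lying on the bench, origin at the centre of its underside.

How it is judged (in metres and radians):
On the way:
1. the blue squeegee is drawn up clear of the rack (z of blue_squeegee in the frame of rack above 0.07 m and contact force between blue_squeegee and rack below 0.1 N and contact force between blue_squeegee and the fingers above 1 N), for 0.1 s.
At the end, for the whole second after the job is handed in: Blue squeegee held still, clear of screen and rack: edge middle within 35 mm of the screen's middle (plan), 50 to 110 mm above the panel; handle leaning 23 to 47 degrees towards the yellow strip; edge level and parallel to it within 11 degrees; wooden squeegee within 20 mm of its start (horizontal distance between blue_squeegee and screen_middle below 0.035 m and z of blue_squeegee in the frame of screen_middle between 0.05 and 0.11 m and angle between blue_squeegee's own z axis and vertical between 0.4 and 0.82 rad and x of blue_squeegee_grip in the frame of screen below 0 m and angle between the x axis of blue_squeegee and the y axis of screen, either way round below 0.2 rad and z of blue_squeegee_grip in the frame of screen_middle above 0.1 m and contact force between blue_squeegee and the fingers above 1 N and contact force between blue_squeegee and screen below 0.1 N and contact force between blue_squeegee and rack below 0.1 N and linear speed of blue_squeegee below 0.03 m/s and distance of plain_squeegee from where it was at the start of the episode below 0.02 m); the arm keeps its last pose, push and grip.
It fails at once if the blue squeegee touches the screen (contact force between blue_squeegee and screen above 0.5 N).
It fails at once if the wooden-handled squeegee is taken out or knocked over (distance of plain_squeegee from where it was at the start of the episode above 0.03 m).
It fails at once if a bystander is pushed more than 30 mm (distance of any of dye_bottle, pink_tub, teal_lid from where it was at the start of the episode above 0.03 m).
It also fails if it takes over 35 s, if anything falls off the work surface, if the arm or the gripper's body presses on something with over 40 N, if the wrist force passes 120 N, or if a joint passes its speed limit or range.

ROBOT

A 6-joint arm with a two-finger parallel gripper is mounted at the origin on a cart in front of the work surface, level with it; the furniture and walls round the work are solid. World frame = base frame: x ahead of the robot, y to its left, z up, the work surface at z = 0. Lengths are in m, angles in degrees, forces in N, time in s.
With the tool pointing down it reaches from about 0.375 to 0.9 m from the base axis. Payload 3.1 kg.
Tool frame: the origin (TCP) lies between the finger pads; the fingertips stand 11 mm ahead of it and the grasp point (between the pads) lies 8 mm behind it; x points along the fingers, y is the direction in which the jaws open and shut, and the axes are right-handed (so a half turn about x gives the same grasp; the last joint's range is limited). The gripper opens to 87 mm and grips with 3 to 60 N. Pads are 19 mm wide; open, the fingers measure 117 mm over their backs; the gripper's body (75 mm by 190 mm) begins 51 mm behind the grasp point.
Start: joints at [60.877, 30.224, 82.088, -0, 67.689, -10.227], TCP at [0.202, 0.591, 0.234] pointing down, gripper open.
Joint ranges: [-176.69, 176.69], [-43.24, 126.21], [12.49, 139.97], [-82, 262], [0, 151.66], [-163.58, 163.58]. Speed limits (degrees/s): [159.86, 159.86, 180, 180, 180, 180].

INTERFACE

Orientations are given as a 3x3 rotation matrix whose columns are the frame's x, y, z axes.
In Python, from rig import bot gives the robot as it stands.
- The arm moves only by the shell command python3 -m inch 'ROWS' [OPENING]. ROWS is a JSON object of lists of equal length, an entry for each row: "dp": the shift along the tool's x, y, z in mm, a list of three; "yaw": the turn about the tool's x in degrees. In form: {"dp": [[tx, ty, tz], ...], "yaw": [yaw, ...]}. A call has 1 to 20 rows; each row shifts and turns the commanded pose from where the row before left it, along the tool's axes as they then stand; what a row does not reach is not made up. A row lasts 1/12 s, in which the tool goes at most 41.7 mm and 7.16 degrees, less where a joint would pass 70% of its speed; a pose out of reach is approached as far as the arm can. A call is refused whole if a number of a shift passes 41.7 or a number of a turn 7.16, either way. A call with a gripper value outside its range is refused whole. OPENING is the finger opening in mm, from 0 to 87, set as the call begins (- or left out, the last holds). The fingers move at their own pace and stop on an object; the grip force is fixed at half the most. Time passes only in rows, so rows that do not move let the fingers close. It gives the time, the measured TCP pose, the force and the opening at its end, in the units of the state.
- bot.read_state(): the state, without advancing time (a new reading comes with each control period).
- bot.capture(name): name is "scene" or "top" or "wrist"; returns a dict with "color" (384x512x3 uint8, red, green, blue), "intrinsics" (3x3 intrinsics, pixels), "pose" (4x4, takes a point from camera to world coordinates). Camera axes: x right, y down, z forward; pixel columns grow to the right and rows downward; lengths in m; the calibration is good to about 2 mm. A picture is of the moment at which its call begins. There is no depth.
- bot.hand_in(): hands the job in, once; it reports no verdict.
The state is a dict: "time_s": time; "joint_positions": joint angles; "qvel": joint speeds; "tau": joint torques, N m; "position": TCP position; "tcp_rot": TCP orientation; "force": force on the tool from outside, world axes, zero at the start; "moment": the same for the moment, N m; "opening": opening from 0.0 (shut) to 1.0 (fully open).
Only numpy, scipy, OpenCV 4.12 (cv2) and the standard library are available. Lean on these libraries where they do the work, as an engineer would, in place of code of your own. Each camera call takes 0.05 s, during which the arm holds its last target.

## Working session

There is one attempt and no reset: what is moved stays moved. The work goes in short steps, Python scripts to look and compute and a shell command to move; the robot and the scene stay as the last step left them, time stands still between calls to the robot, and variables do not carry over. Pictures are saved under pics/ and viewed, and the job is handed in when it is done.

```bash
ls; mkdir -p pics; python3 - <<'E'
from rig import bot
import cv2, numpy as np
s=bot.read_state(); print({k:np.round(v,3).tolist() for k,v in s.items()})
for n in ["scene","top","wrist"]:
    c=bot.capture(n); cv2.imwrite(f"pics/{n}0.png",c["color"][:,:,::-1]); print(n,np.round(c["intrinsics"],1).tolist(),np.round(c["pose"],3).tolist())
E
```

```text
pics
{'time_s': 0.0, 'joint_positions': [60.877, 30.279, 82.156, -0.0, 67.687, -10.225], 'qvel': [0.084, 0.084, -0.097, 0.016, 0.047, 0.018], 'tau': [0.001, -44.003, -17.659, 0.063, 0.058, -0.0], 'position': [0.202, 0.591, 0.233], 'tcp_rot': [[-0.001, 0.324, 0.946], [-0.002, 0.946, -0.324], [-1.0, -0.002, -0.0]], 'force': [0.658, -1.104, 0.375], 'moment': [0.045, -0.043, 0.0], 'opening': 1.0}
scene [[391.7, 0.0, 257.5], [0.0, 391.7, 192.5], [0.0, 0.0, 1.0]] [[0.725, -0.303, 0.618, 0.054], [-0.688, -0.348, 0.637, -0.282], [0.022, -0.887, -0.461, 0.486], [0.0, 0.0, 0.0, 1.0]]
top [[438.5, 0.0, 250.3], [0.0, 438.5, 199.4], [0.0, 0.0, 1.0]] [[-0.023, -0.995, 0.099, 0.528], [-1.0, 0.022, -0.015, 0.307], [0.013, -0.099, -0.995, 1.046], [0.0, 0.0, 0.0, 1.0]]
wrist [[294.1, 0.0, 251.7], [0.0, 294.1, 191.4], [0.0, 0.0, 1.0]] [[0.324, 0.917, 0.232, 0.14], [0.946, -0.314, -0.081, 0.612], [-0.002, 0.246, -0.969, 0.384], [0.0, 0.0, 0.0, 1.0]]
```

View pics/scene0.png

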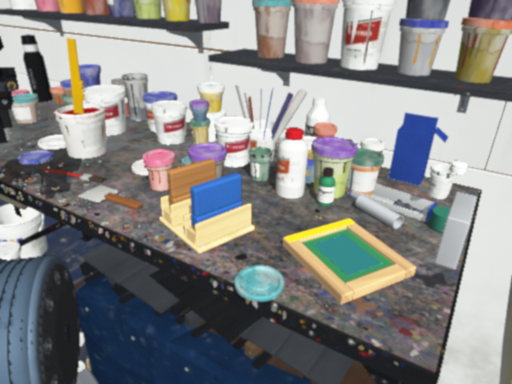

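View pics/top0.png

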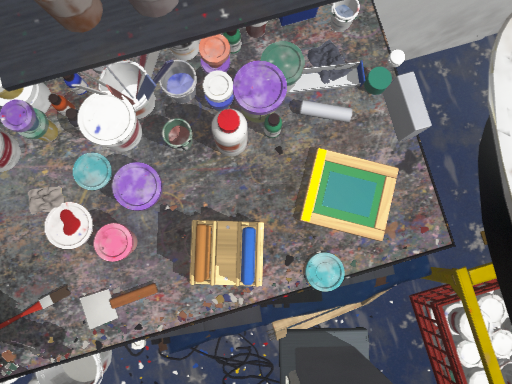

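View pics/wrist0.png

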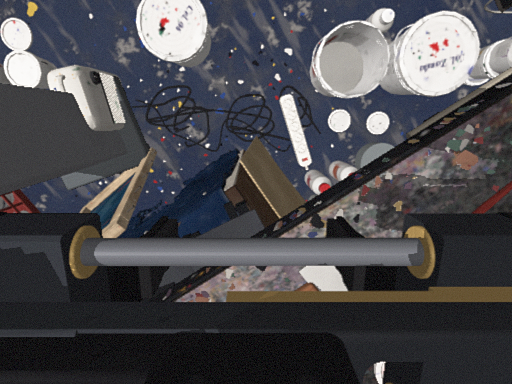

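```bash
cat > h.py <<'E'
import cv2, numpy as np
def ray(cap,uv,z):
    K=cap["intrinsics"];T=cap["pose"]
    uv=np.atleast_2d(uv).astype(float)
    d=np.c_[(uv[:,0]-K[0,2])/K[0,0],(uv[:,1]-K[1,2])/K[1,1],np.ones(len(uv))]@T[:3,:3].T
    o=T[:3,3]; s=(z-o[2])/d[:,2]
    return o+d*s[:,None]
def mask(img,lo,hi,roi=None):
    hsv=cv2.cvtColor(img,cv2.COLOR_RGB2HSV); m=cv2.inRange(hsv,np.array(lo),np.array(hi))
    if roi is not None:
        k=np.zeros_like(m);x0,y0,x1,y1=roi;k[y0:y1,x0:x1]=255;m&=k
    return m
def biggest(m):
    cs,_=cv2.findContours(m,cv2.RETR_EXTERNAL,cv2.CHAIN_APPROX_NONE)
    return max(cs,key=cv2.contourArea)
E
python3 - <<'E'
from rig import bot
from h import *
np.set_printoptions(precision=4,suppress=True)
t=bot.capture("top"); im=t["color"]
def rect(name,lo,hi,roi,z):
    c=biggest(mask(im,lo,hi,roi)); r=cv2.minAreaRect(c); b=cv2.boxPoints(r)
    P=ray(t,b,z); print(name,r,"\n corners",P[:,:2].tolist(),"mid",P.mean(0)); 
    for i in (0,1):
        v=P[i+1]-P[i]; print("  side",np.linalg.norm(v),np.degrees(np.arctan2(v[1],v[0])))
rect("blue",(100,120,60),(125,255,255),(230,215,270,295),0.135)
rect("yellow",(24,150,120),(34,255,255),(290,140,335,230),0.022)
rect("panel",(60,80,50),(95,255,255),(295,140,400,250),0.016)
big=cv2.resize(im[120:300,170:430],None,fx=3,fy=3,interpolation=cv2.INTER_CUBIC); cv2.imwrite("pics/topz.png",big[:,:,::-1])
E
```

```text
blue ((247.87059020996094, 255.511962890625), (12.541862487792969, 57.13156509399414), 1.847610354423523) 
 corners [[0.44508599072868915, 0.31726096130869613], [0.5618025358086481, 0.31100441262049844], [0.5603780709939491, 0.2850142459721943], [0.4436477920197507, 0.29160447590289984]] mid [0.5027 0.3012 0.135 ]
  side 0.11688411481843838 -3.0683830773627485
  side 0.026029173294880786 -93.13711905471104
yellow ((313.7041015625, 184.54965209960938), (8.771269798278809, 73.53160095214844), 13.671307563781738) 
 corners [[0.5804967144157803, 0.17485106534318293], [0.7496086978411944, 0.12757436264376246], [0.7441852652114375, 0.10744792264803488], [0.5752006065340601, 0.1550500359932552]] mid [0.6624 0.1412 0.022 ]
  side 0.17559598388404823 -15.618789946359922
  side 0.02084435675167587 -105.08116398443038
panel ((349.1764831542969, 193.7941131591797), (62.33165740966797, 52.387691497802734), 14.03624439239502) 
 corners [[0.5980832260014034, 0.1455022458050845], [0.7189365905516912, 0.11060469945754084], [0.6794570870393782, -0.03236317014321627], [0.5592710626004131, 0.004176036381684234]] mid [0.6389 0.057  0.016 ]
  side 0.12579099516342068 -16.1065708895107
  side 0.14831872078654745 -105.43709096520958
```

View pics/topz.png

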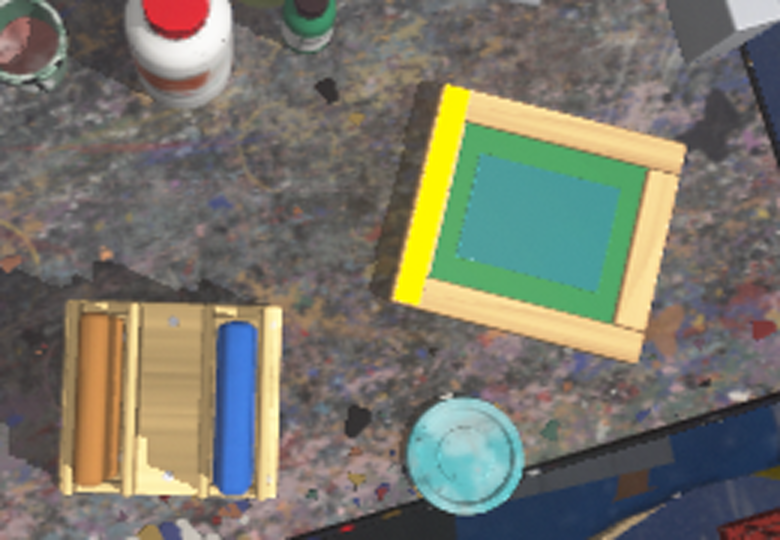

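```bash
python3 -m inch '{"dp":[[0,-40,0],[0,-40,0],[0,-40,0],[0,-40,0],[0,-40,0],[0,-40,0],[0,-40,0],[0,-40,0]],"yaw":[0,0,0,0,0,0,0,0]}'; python3 - <<'E'
from rig import bot
import numpy as np
s=bot.read_state(); print({k:np.round(v,3).tolist() for k,v in s.items()})
E
```

```text
time_s: 0.87
position: [0.0978, 0.2868, 0.2334]
tcp_rot: [[0.0, 0.323, 0.946], [-0.0, 0.946, -0.323], [-1.0, -0.0, 0.0]]
force: [0.7, 0.2, 0.4]
opening: 1.003
{'time_s': 0.867, 'joint_positions': [49.696, 4.452, 123.911, -0.014, 51.641, -21.446], 'qvel': [-31.47, -43.806, 54.524, -0.468, -11.644, -31.148], 'tau': [3.406, -13.707, -13.847, 0.236, 0.205, 0.413], 'position': [0.098, 0.287, 0.233], 'tcp_rot': [[0.0, 0.323, 0.946], [-0.0, 0.946, -0.323], [-1.0, -0.0, 0.0]], 'force': [0.723, 0.161, 0.381], 'moment': [0.006, -0.068, -0.013], 'opening': 1.003}
```

```bash
cat > st.py <<'E'
from rig import bot
import numpy as np
s=bot.read_state(); print({k:np.round(s[k],2 if k!="tcp_rot" else 3).tolist() for k in ["time_s","joint_positions","qvel","force"]})
R=np.array(s["tcp_rot"]);x=R[:,0];z=R[:,2]
print("pos",np.round(s["position"],4),"tilt",np.degrees(np.arccos(-x[2])),"lean az",np.degrees(np.arctan2(-x[1],-x[0])),"toolz az",np.degrees(np.arctan2(z[1],z[0])),"z elev",np.degrees(np.arcsin(z[2])), "open",s["opening"]*87)
E
python3 -m inch '{"dp":[[0,-30,0],[0,-30,0],[0,-30,0],[0,0,0]],"yaw":[0,0,0,0]}'; python3 st.py; python3 - <<'E'
from rig import bot
import cv2
c=bot.capture("scene"); cv2.imwrite("pics/s1.png",c["color"][:,:,::-1])
E
```

```text
time_s: 1.2
position: [0.0649, 0.1981, 0.2324]
tcp_rot: [[-0.005, 0.325, 0.946], [-0.005, 0.946, -0.325], [-1.0, -0.006, -0.003]]
force: [-0.1, 0.7, 0.4]
opening: 0.997
{'time_s': 1.2, 'joint_positions': [39.77, -5.64, 133.99, -0.06, 52.05, -31.22], 'qvel': [2.1, 3.41, -5.75, 1.46, -3.77, 4.47], 'force': [-0.13, 0.65, 0.44]}
pos [0.0649 0.1981 0.2324] tilt 0.4025971452625571 lean az 46.28106162893293 toolz az -18.980361784237463 z elev -0.16848060398114179 open 86.75936069687877
```

View pics/s1.png

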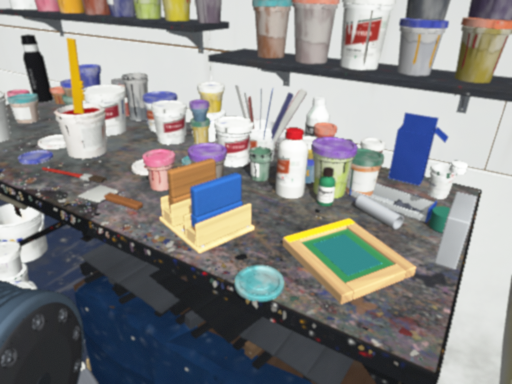

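```bash
python3 -m inch '{"dp":[[0,-25,0],[0,-25,0],[0,-25,0],[0,0,0]],"yaw":[0,0,0,0]}'; python3 st.py
```

```text
time_s: 1.58
position: [0.0484, 0.1327, 0.2371]
tcp_rot: [[0.008, 0.335, 0.942], [0.001, 0.942, -0.335], [-1.0, 0.003, 0.007]]
force: [0.7, -0.5, -0.4]
opening: 1.001
{'time_s': 1.58, 'joint_positions': [18.5, -19.13, 139.85, -0.13, 58.84, -51.85], 'qvel': [9.38, 5.76, -1.11, 2.39, -6.11, 11.54], 'force': [0.71, -0.48, -0.35]}
pos [0.0484 0.1327 0.2371] tilt 0.44630020340080795 lean az -175.61703144180623 toolz az -19.581926070655015 z elev 0.40782802997340917 open 87.08011137719878
```

```bash
python3 -m inch '{"dp":[[25,0,0],[25,0,0],[0,0,0]],"yaw":[0,0,0]}'; python3 st.py
```

```text
time_s: 1.83
position: [0.0545, 0.1562, 0.2191]
tcp_rot: [[-0.006, 0.322, 0.947], [-0.017, 0.947, -0.322], [-1.0, -0.018, -0.0]]
force: [0.2, -0.3, -0.2]
opening: 0.999
{'time_s': 1.83, 'joint_positions': [30.16, -9.24, 139.71, -0.85, 50.3, -40.5], 'qvel': [-1.38, -3.21, 1.28, -0.52, 6.69, -7.05], 'force': [0.25, -0.34, -0.19]}
pos [0.0545 0.1562 0.2191] tilt 1.0061908054296627 lean az 70.7374794997473 toolz az -18.795081803160503 z elev -0.008209603886998708 open 86.94028903524419
```

```bash
cat > kin.py <<'E'
import numpy as np
from scipy.optimize import least_squares
D=[([60.877,30.224,82.088,0,67.689,-10.227],[0.2020,0.591,0.2335]),([49.696,4.452,123.911,0,51.641,-21.446],[.0978,.2868,.2334]),([39.77,-5.64,133.99,0,52.05,-31.22],[.0649,.1981,.2324]),([18.5,-19.13,139.85,0,58.84,-51.85],[.0484,.1327,.2371]),([30.16,-9.24,139.71,-.85,50.3,-40.5],[.0545,.1562,.2191])]
def rx(a):c,s=np.cos(a),np.sin(a);return np.array([[1,0,0],[0,c,-s],[0,s,c]])
def ry(a):c,s=np.cos(a),np.sin(a);return np.array([[c,0,s],[0,1,0],[-s,0,c]])
def rz(a):c,s=np.cos(a),np.sin(a);return np.array([[c,-s,0],[s,c,0],[0,0,1]])
def fk(q,P):
    a,b,h,L,lat,s=P
    q=np.radians(q);R=rz(q[0]);p=np.array([0,0,h])+R@[s,lat,0]
    R=R@ry(q[1]);p=p+R@[0,0,a]
    R=R@ry(q[2]);p=p+R@[0,0,b]
    R=R@rz(q[3])@ry(q[4])@rz(q[5]);p=p+R@[0,0,L]
    return p,R
if __name__=="__main__":
    f=lambda v:np.concatenate([fk(q,v)[0]-x for q,x in D])
    r=least_squares(lambda v:np.r_[f(v),0.05*(v[3]-.3)],[.42,.4,.2,.3,.11,0]);print(r.x);print(f(r.x).reshape(-1,3).round(4))
    print(fk(D[0][0],r.x)[1].round(3))
E
python3 kin.py
```

```text
[ 0.6171032   0.37834081  0.23390258  0.38335101  0.11107573 -0.0522668 ]
[[-0.0029 -0.0055  0.0066]
 [ 0.0065  0.0079 -0.0024]
 [ 0.0033  0.0031 -0.0025]
 [-0.0138 -0.004   0.0032]
 [ 0.0054  0.002  -0.005 ]]
[[-0.324 -0.946 -0.   ]
 [-0.946  0.324 -0.   ]
 [ 0.     0.    -1.   ]]
```

```bash
python3 - <<'E'
import kin,numpy as np
from kin import *
def fk2(q,P):
    a,b,h,L,lat,s,e,w=P
    q=np.radians(q);R=rz(q[0]);p=np.array([0,0,h])+R@[s,lat,0]
    R=R@ry(q[1]);p=p+R@[0,0,a]
    R=R@ry(q[2]);p=p+R@[e,0,b]
    R=R@rz(q[3])@ry(q[4])@rz(q[5]);p=p+R@[0,0,L]
    return p,R
for s0 in (1,0):
    f=lambda v:np.concatenate([fk2(q,v)[0]-x for q,x in D])
    r=least_squares(lambda v:np.r_[f(v),0.05*(v[3]-.3),s0*.5*v[5],0.001*v[7]],[.42,.4,.2,.3,.11,0,0,0]);print(r.x.round(4));print(f(r.x).reshape(-1,3).round(4).tolist())
E
```

```text
[0.5878 0.3909 0.2779 0.2992 0.1109 0.     0.113  0.    ]
[[0.0003, -0.0001, 0.0], [0.0, -0.0, -0.0], [-0.0001, 0.0001, -0.0], [-0.0001, 0.0004, -0.0], [0.0001, -0.0002, 0.0]]
[5.878e-01 3.908e-01 2.779e-01 2.992e-01 1.109e-01 1.000e-04 1.131e-01
 0.000e+00]
[[0.0003, -0.0001, 0.0], [0.0, -0.0, -0.0], [-0.0001, 0.0001, -0.0], [-0.0001, 0.0004, -0.0], [0.0001, -0.0002, 0.0]]
```

```bash
python3 -m inch '{"dp":[[40,-10,-8],[40,-10,-8],[40,-10,-8],[40,-10,-8],[0,0,0],[0,0,0]],"yaw":[0,0,0,0,0,0]}'; python3 st.py
```

```text
time_s: 2.33
position: [0.0257, 0.21, 0.1507]
tcp_rot: [[-0.023, 0.317, 0.948], [-0.091, 0.944, -0.317], [-0.996, -0.094, 0.007]]
force: [0.2, -0.1, 0.4]
opening: 1.002
{'time_s': 2.33, 'joint_positions': [54.48, 13.72, 139.84, -3.7, 31.53, -13.75], 'qvel': [-2.99, -6.48, 1.68, -0.04, 1.16, -0.18], 'force': [0.16, -0.07, 0.37]}
pos [0.0257 0.21   0.1507] tilt 5.390430532013209 lean az 75.52472702602749 toolz az -18.5100789917718 z elev 0.3804013810373235 open 87.13911395606014
```

```bash
cat > kin2.py <<'E'
import numpy as np
from kin import rx,ry,rz,D
from scipy.optimize import least_squares
from scipy.spatial.transform import Rotation as Ro
LO=np.array([-176.69,-43.24,12.49,-82,0,-163.58]);HI=np.array([176.69,126.21,139.97,262,151.66,163.58])
M=np.array([[0,0,1.],[0,1,0],[-1,0,0]]) # flange->tool fix: tool x = flange z
P=None
def fk(q,P):
    a,b,h,L,lat,e=P
    q=np.radians(q);R=rz(q[0]);p=np.array([0,0,h])+R@[0,lat,0]
    R=R@ry(q[1]);p=p+R@[0,0,a]
    R=R@ry(q[2]);p=p+R@[e,0,b]
    R=R@rz(q[3])@ry(q[4])@rz(q[5]);p=p+R@[0,0,L]
    return p,R@G
G=np.eye(3)
R0=np.array([[-0.001,0.324,0.946],[-0.002,0.946,-0.324],[-1,-0.002,0]])
P=[.588,.391,.278,.3,.111,.113]
G=fk([60.877,30.279,82.156,0,67.687,-10.225],P)[1].T@R0; G=np.round(G)
DD=D+[([54.48,13.72,139.84,-3.7,31.53,-13.75],[.0257,.21,.1507])]
f=lambda v:np.concatenate([fk(q,v)[0]-x for q,x in DD])
r=least_squares(f,P);P=r.x
def ik(p,R,q0,w,steps=True):
    def g(q):
        a,b=fk(q,P);return np.r_[a-p,w*Ro.from_matrix(R@b.T).as_rotvec()]
    s=least_squares(g,np.clip(q0,LO+.01,HI-.01),bounds=(LO,HI),x_scale=20,xtol=1e-10,ftol=1e-12);return s.x
def info(q):
    p,R=fk(q,P);x=R[:,0];return p.round(3),"tilt %.1f az %.0f zaz %.0f"%(np.degrees(np.arccos(np.clip(-x[2],-1,1))),np.degrees(np.arctan2(-x[1],-x[0])),np.degrees(np.arctan2(R[1,2],R[0,2])))
def run(q,rows,w,reset=True,yaws=None):
    p,R=fk(q,P)
    for i,d in enumerate(rows):
        p=p+R@np.array(d)/1000.
        if yaws is not None:R=R@rx(np.radians(yaws[i]))
        qn=ik(p,R,q,w);dq=qn-q;s=min(1,1/np.max(np.abs(dq)/(np.array([159.86]*2+[180]*4)*.7/12)))
        q=q+s*dq
        if reset:p,R=fk(q,P)
    return q
if __name__=="__main__":
    print(P.round(4),np.abs(r.fun).max(),G.tolist())
    print(fk(DD[-1][0],P)[1].round(3).tolist())
    q0=np.array([30.16,-9.24,139.71,-.85,50.3,-40.5])
    for w in (.1,.2,.3,.5,1):
        for rs in (True,False):
            q=run(q0,[[40,-10,-8]]*4,w,rs);print(w,rs,q.round(1),*info(q))
E
python3 kin2.py
```

```text
[0.5875 0.3915 0.2732 0.2932 0.1109 0.1139] 0.0004062798094782438 [[0.0, -1.0, 0.0], [-0.0, -0.0, -1.0], [1.0, -0.0, -0.0]]
[[-0.024, 0.317, 0.948], [-0.091, 0.944, -0.317], [-0.996, -0.094, 0.007]]
0.1 True [ 52.9  27.2 140.  -15.   38.5  -4.3] [0.024 0.137 0.126] tilt 26.2 az 74 zaz -19
0.1 False [ 54.2  27.2 140.  -16.8  34.1  -0.9] [0.034 0.155 0.117] tilt 22.1 az 80 zaz -19
0.2 True [ 56.   26.6 140.  -13.1  33.2  -3.1] [0.021 0.164 0.116] tilt 20.4 az 77 zaz -18
0.2 False [ 56.6  26.8 140.  -14.8  29.6  -0.5] [0.03  0.179 0.11 ] tilt 17.2 az 82 zaz -18
0.3 True [ 55.9  21.8 140.   -9.5  31.1  -6.7] [0.024 0.188 0.126] tilt 13.4 az 77 zaz -19
0.3 False [ 58.4  26.3 140.  -12.2  25.9  -1.3] [0.025 0.2   0.106] tilt 12.8 az 83 zaz -19
0.5 True [ 54.4  15.8 140.   -5.   30.4 -12.4] [0.028 0.208 0.143] tilt 6.6 az 77 zaz -19
0.5 False [ 58.4  22.5 140.   -7.   24.1  -6.3] [0.024 0.222 0.117] tilt 6.9 az 83 zaz -19
1 True [ 53.4  12.2 140.   -1.9  30.2 -16.2] [0.031 0.219 0.155] tilt 2.6 az 75 zaz -19
1 False [ 57.7  18.8 140.   -2.6  23.8 -11.1] [0.024 0.235 0.13 ] tilt 2.8 az 80 zaz -19
```

```bash
cat > s1.py <<'E'
from kin2 import *
q0=np.array([30.16,-9.24,139.71,-.85,50.3,-40.5])
for w in (.55,.57,.6,.65):
    q=run(q0,[[40,-10,-8]]*4,w);print(w,q.round(1),*info(q))
w=.57
q=np.array([54.48,13.72,139.84,-3.7,31.53,-13.75])
q=run(q,[[-41,0,0]]*14,w);print("up14",q.round(1),*info(q))
for i in range(6):
    q=run(q,[[-41,0,0]]*3,w);print("up",q.round(1),*info(q))
E
python3 s1.py
```

```text
0.55 [ 54.2  15.  140.   -4.3  30.4 -13.2] [0.029 0.21  0.146] tilt 5.7 az 77 zaz -19
0.57 [ 54.2  14.8 140.   -4.1  30.4 -13.4] [0.029 0.211 0.147] tilt 5.5 az 77 zaz -19
0.6 [ 54.1  14.4 140.   -3.8  30.3 -13.8] [0.029 0.212 0.148] tilt 5.1 az 76 zaz -19
0.65 [ 53.9  13.9 140.   -3.4  30.3 -14.3] [0.029 0.214 0.149] tilt 4.5 az 76 zaz -19
up14 [ 58.6 -10.6  62.6  -2.2 133.1 -14.2] [0.039 0.262 0.71 ] tilt 5.4 az 76 zaz -19
up [ 59.3  -2.7  36.2  -3.3 151.7 -14.9] [0.042 0.273 0.832] tilt 5.4 az 76 zaz -19
up [ 60.   -1.7  30.2  -3.9 151.7 -15. ] [0.047 0.283 0.857] tilt 1.9 az 142 zaz -18
up [ 60.8  -1.5  25.1  -4.8 151.7 -15.1] [0.045 0.284 0.882] tilt 5.2 az -145 zaz -18
up [ 62.2  -2.   20.6  -6.2 151.7 -15.2] [0.037 0.276 0.906] tilt 9.9 az -135 zaz -19
up [ 64.8  -2.9  16.7  -8.7 151.7 -15.2] [0.024 0.262 0.929] tilt 14.8 az -132 zaz -19
up [ 70.6  -3.8  13.  -14.5 151.7 -15.1] [0.004 0.24  0.951] tilt 19.6 az -130 zaz -19
```

```bash
python3 - <<'E'
from rig import bot
import cv2
c=bot.capture("wrist"); cv2.imwrite("pics/w1.png",c["color"][:,:,::-1])
E
cat > s2.py <<'E'
from kin2 import *
w=.58
za=np.radians(-15.7)
R=np.array([[0,-np.sin(za),np.cos(za)],[0,np.cos(za),np.sin(za)],[-1,0,0]])
def start(p,z,j1):
    a=np.radians(j1);x=p*np.array([np.cos(a),np.sin(a)])+.111*np.array([-np.sin(a),np.cos(a)])
    return ik(np.r_[x,z],R,np.array([j1,5,130,0,45,-14.]),w)
for j1 in (60,74):
  for z in (.18,.22,.26):
    q0=start(.22,z,j1);print("start",q0.round(1),*info(q0))
    for d in ([0,-41,0],[15,-38,0],[29,-29,0],[38,-15,0],[-15,-38,0]):
        q=run(q0,[d]*10,w);print(d,q.round(1),*info(q))
E
python3 s2.py
```

```text
start [ 60.    7.6 135.8  -0.   36.6 -14.3] [0.014 0.246 0.18 ] tilt 0.0 az 94 zaz -16
[0, -41, 0] [ 75.2 -40.9 139.3  -2.   84.    1.1] [-0.104  0.     0.254] tilt 3.1 az 113 zaz -16
[15, -38, 0] [ 1.078e+02 -1.660e+01  1.400e+02 -1.000e-01  6.270e+01  3.350e+01] [-0.125  0.028  0.234] tilt 6.1 az 109 zaz -15
[29, -29, 0] [ 92.8  40.5 140.   -8.8  11.8  27.2] [-0.112  0.198  0.043] tilt 12.3 az 101 zaz -15
[38, -15, 0] [ 68.9  44.1 139.5 -69.6   4.5  64.4] [0.005 0.26  0.02 ] tilt 6.6 az 108 zaz -16
[-15, -38, 0] [ 58.8 -41.5 132.4  -2.6  90.4 -15.6] [-0.087  0.045  0.3  ] tilt 3.0 az 121 zaz -16
start [ 60.    0.6 131.6  -0.   47.8 -14.3] [0.014 0.246 0.22 ] tilt 0.0 az 100 zaz -16
[0, -41, 0] [ 69.3 -37.7 139.6  -2.3  79.8  -4.7] [-0.096  0.027  0.253] tilt 2.9 az 123 zaz -16
[15, -38, 0] [ 83.  -43.2 140.   -1.5  86.5   8.9] [-0.108 -0.031  0.249] tilt 3.5 az 107 zaz -16
[29, -29, 0] [ 95.3  21.9 140.   -3.6  28.6  24.3] [-0.118  0.169  0.122] tilt 10.6 az 105 zaz -15
[38, -15, 0] [ 70.2  42.8 139.9 -57.    4.7  53. ] [-0.004  0.257  0.027] tilt 6.6 az 107 zaz -16
[-15, -38, 0] [
[... 1751 characters left out ...]
38, 0] [115.5 -39.1 127.3   0.4  91.7  41.2] [-0.113 -0.026  0.335] tilt 0.4 az 6 zaz -16
start [ 74.   -4.9 127.2  -0.   57.7  -0.3] [-0.046  0.242  0.26 ] tilt 0.0 az -155 zaz -16
[0, -41, 0] [114.9 -43.2 138.8   2.5  84.5  40.4] [-0.102 -0.074  0.257] tilt 2.5 az 27 zaz -16
[15, -38, 0] [ 1.408e+02 -8.800e+00  1.400e+02 -1.000e-01  5.070e+01  6.660e+01] [-0.163 -0.01   0.217] tilt 1.9 az 144 zaz -16
[29, -29, 0] [136.5  24.4 140.    0.3  22.7  61.9] [-0.223  0.058  0.109] tilt 7.1 az 136 zaz -15
[38, -15, 0] [ 92.7  41.  140.  -42.3   5.4  60.8] [-0.104  0.235  0.036] tilt 6.1 az 129 zaz -16
[-15, -38, 0] [116.  -37.5 122.4  -0.   95.1  41.7] [-0.118 -0.011  0.367] tilt 0.0 az 169 zaz -16
```

View pics/w1.png

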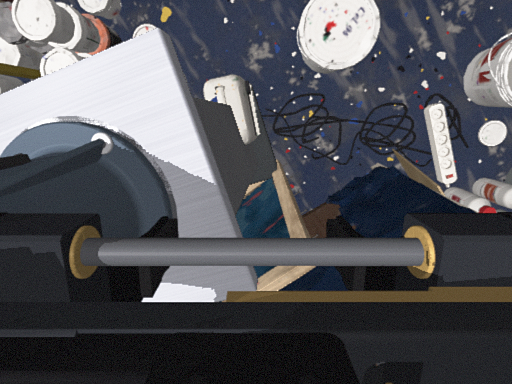

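```bash
cat > s3.py <<'E'
from kin2 import *
w=.58
q=np.array([54.48,13.72,139.84,-3.7,31.53,-13.75])
q=run(q,[[-40,4,-6]]*16,w);print(q.round(1),*info(q))
for i in range(9):
    q=run(q,[[-40,0,0]],w);print(q.round(1),*info(q))
E
python3 s3.py
cat > s4.py <<'E'
from kin2 import *
w=.58
za=np.radians(-15.7)
R=np.array([[0,-np.sin(za),np.cos(za)],[0,np.cos(za),np.sin(za)],[-1,0,0]])
def start(p,z,j1):
    a=np.radians(j1);x=p*np.array([np.cos(a),np.sin(a)])+.111*np.array([-np.sin(a),np.cos(a)])
    return ik(np.r_[x,z],R,np.array([j1,5,130,0,45,-14.]),w)
def clear(q):
    p,R=fk(q,P);g=p-.008*R[:,0]
    C=[g+R[:,0]*.092+s*.06*R[:,2] for s in(-1,0,1)]+[p+R[:,0]*.011]
    return min(np.hypot(c[0],c[1]) for c in C),min(c[2] for c in C)
lean=np.array([np.cos(np.radians(74.3)),np.sin(np.radians(74.3)),0])
def tv(q):
    x=fk(q,P)[1][:,0];return -x
def greedy(q,n,zt,rmin):
    for i in range(n):
        best=None
        for a in np.radians(np.arange(-180,180,15)):
          for b in np.radians([-40,-20,0,20,40]):
            d=41*np.array([np.cos(a)*np.cos(b),np.sin(a)*np.cos(b),np.sin(b)])
            qn=run(q,[d],w);t=tv(qn);r,zm=clear(qn);p=fk(qn,P)[0]
            ang=np.degrees(np.arctan2(t@lean,t[2]));side=np.degrees(np.arcsin(t@np.cross([0,0,1],lean)))
            c=ang-.5*abs(side)-60*max(0,rmin-r)*10-60*max(0,zt-zm)*10
            if best is None or c>best[0]:best=(c,d,qn,ang,side,r,zm)
        q=best[2];print(i,best[1].round(0),q.round(0),fk(q,P)[0].round(3),"ang %.1f side %.1f r %.3f z %.3f"%best[3:])
    return q
import sys
q0=start(.2,.19,74);print(q0.round(1),*info(q0),clear(q0))
greedy(q0,22,.05,.14)
E
time python3 s4.py
```

```text
[7.660e+01 1.500e+00 4.250e+01 1.000e-01 1.414e+02 5.200e+00] [-0.029  0.358  0.771] tilt 5.4 az 76 zaz -19
[7.650e+01 4.500e+00 3.250e+01 1.000e-01 1.484e+02 5.200e+00] [-0.028  0.361  0.811] tilt 5.4 az 76 zaz -19
[ 76.4   6.   26.8   0.2 151.7   5.1] [-0.027  0.363  0.832] tilt 4.5 az 75 zaz -19
[ 76.2   5.9  25.4   0.2 151.7   5. ] [-0.026  0.363  0.84 ] tilt 2.9 az 74 zaz -19
[ 76.    5.7  24.    0.3 151.7   4.9] [-0.025  0.361  0.848] tilt 1.4 az 69 zaz -19
[ 75.8   5.5  22.7   0.5 151.7   4.8] [-0.025  0.359  0.856] tilt 0.3 az -53 zaz -19
[ 75.6   5.1  21.5   0.6 151.7   4.7] [-0.025  0.356  0.864] tilt 1.8 az -95 zaz -19
[ 75.3   4.7  20.3   0.8 151.7   4.6] [-0.025  0.352  0.872] tilt 3.3 az -98 zaz -19
[ 75.1   4.3  19.2   0.9 151.7   4.5] [-0.025  0.347  0.88 ] tilt 4.8 az -100 zaz -19
[ 74.9   3.8  18.2   1.1 151.7   4.4] [-0.025  0.342  0.888] tilt 6.4 az -100 zaz -19
[ 74.    4.1 136.9  -0.   39.   -0.3] [-0.052  0.223  0.19 ] tilt 0.0 az 108 zaz -16 (np.float64(0.20670473167752293), np.float64(0.10600000102956211))
0 [ 27. -27.  14.] [ 72.   6. 140.  -1.  35.  -1.] [-
[... 1622 characters left out ...]
7 side 4.8 r 0.138 z 0.051
16 [-31.  -0. -26.] [ 55.  16. 136. -15.  45.  -7.] [0.045 0.167 0.163] ang 18.7 side 4.8 r 0.146 z 0.079
17 [ 8. 30. 26.] [ 52.  20. 134. -17.  43.  -8.] [0.079 0.185 0.148] ang 18.7 side 4.8 r 0.174 z 0.064
18 [ 16. -27. -26.] [ 55.  21. 139. -18.  38.  -4.] [0.046 0.162 0.14 ] ang 18.7 side 4.8 r 0.142 z 0.055
19 [-19.  33.  14.] [ 55.  20. 133. -15.  44.  -7.] [0.068 0.195 0.148] ang 18.7 side 4.8 r 0.181 z 0.064
20 [ 19. -33.  14.] [ 48.  20. 139. -20.  38.  -8.] [0.073 0.155 0.142] ang 18.7 side 4.8 r 0.143 z 0.058
21 [-30.   8. -26.] [ 56.  16. 134. -14.  47.  -7.] [0.05  0.179 0.166] ang 18.7 side 4.8 r 0.159 z 0.081
real	1m8.113s
user	1m4.321s
sys	0m0.143s
```

```bash
python3 -m inch '{"dp":[[-40,4,-6],[-40,4,-6],[-40,4,-6],[-40,4,-6],[-40,4,-6],[-40,4,-6],[-40,4,-6],[-40,4,-6],[-40,4,-6],[-40,4,-6],[-40,4,-6],[-40,4,-6],[-40,4,-6],[-40,4,-6],[-40,4,-6],[-40,4,-6],[-40,0,0],[-40,0,0]],"yaw":[0,0,0,0,0,0,0,0,0,0,0,0,0,0,0,0,0,0]}'; python3 st.py
```

```text
time_s: 3.88
position: [-0.0276, 0.3566, 0.8391]
tcp_rot: [[-0.013, 0.324, 0.946], [-0.057, 0.944, -0.325], [-0.998, -0.058, 0.006]]
force: [-0.6, -3.5, -0.6]
opening: 1.005
{'time_s': 3.88, 'joint_positions': [76.38, 5.31, 26.36, -0.09, 151.68, 5.25], 'qvel': [-1.68, 18.18, -69.06, 1.02, 0.35, -1.29], 'force': [-0.56, -3.49, -0.56]}
pos [-0.0276  0.3566  0.8391] tilt 3.353268225140787 lean az 77.11118234216515 toolz az -18.93713090120041 z elev 0.3537233862401461 open 87.40245904195672
```

```bash
python3 -m inch '{"dp":[[-40,0,0],[0,0,0],[0,0,0]],"yaw":[0,0,0]}'; python3 st.py; python3 - <<'E'
from rig import bot
import cv2
for n in ("wrist","scene"):
    c=bot.capture(n); cv2.imwrite(f"pics/{n}2.png",c["color"][:,:,::-1])
E
```

```text
time_s: 4.13
position: [-0.027, 0.356, 0.843]
tcp_rot: [[-0.01, 0.325, 0.946], [-0.044, 0.945, -0.325], [-0.999, -0.045, 0.004]]
force: [0.3, -0.6, -0.7]
opening: 1.0
{'time_s': 4.13, 'joint_positions': [76.24, 5.21, 25.71, -0.03, 151.66, 5.19], 'qvel': [0.49, 1.46, 2.73, 0.02, -0.03, 0.31], 'force': [0.29, -0.58, -0.67]}
pos [-0.027  0.356  0.843] tilt 2.5865888494282965 lean az 76.56603579418352 toolz az -18.97361352957626 z elev 0.2498633860378038 open 87.00202235443753
```

View pics/wrist2.png

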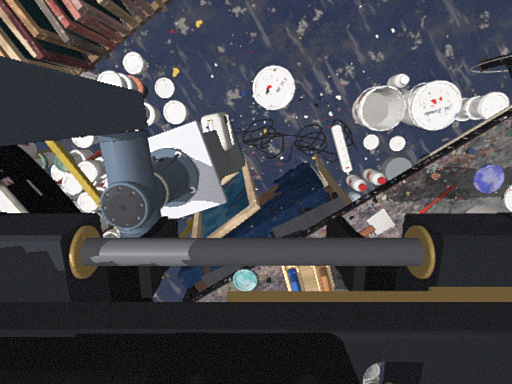

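```bash
python3 -m inch '{"dp":[[-33,0,0],[-33,0,0],[0,0,0]],"yaw":[0,0,0]}'; python3 st.py; cat > plan.py <<'E'
import sys,numpy as np
from rig import bot
from kin import rx
def plan(target,n,yaw_total):
    s=bot.read_state();p=np.array(s["position"]);R=np.array(s["tcp_rot"]);R0=R
    d=(np.array(target)-p)/n; y=round(yaw_total/n,2);dp=[]
    for i in range(n):
        dp.append(np.round(R.T@d*1000).astype(int).tolist());R=R@rx(np.radians(y))
    print("dp",str(dp).replace(" ",""),"yaw",y,"norm",np.linalg.norm(d)*1000)
if __name__=="__main__":
    a=[float(v) for v in sys.argv[1:]];plan(a[:3],int(a[3]),a[4])
E
python3 plan.py 0.503 0.301 0.26 23 164.1
```

```text
time_s: 4.48
position: [-0.0262, 0.3556, 0.8557]
tcp_rot: [[-0.001, 0.324, 0.946], [-0.001, 0.946, -0.324], [-1.0, -0.001, -0.001]]
force: [0.4, -0.8, 0.7]
opening: 1.001
{'time_s': 4.48, 'joint_positions': [76.04, 5.11, 23.3, 0.11, 151.66, 5.03], 'qvel': [0.35, 0.35, 0.62, -0.08, 0.03, 0.16], 'force': [0.36, -0.77, 0.68]}
pos [-0.0262  0.3556  0.8557] tilt 0.08330332736672474 lean az 39.13352851103466 toolz az -18.898874783736552 z elev -0.04410410025609099 open 87.07078534366883
dp [[26,5,23],[26,8,22],[26,11,21],[26,13,19],[26,15,17],[26,17,15],[26,19,13],[26,21,11],[26,22,8],[26,23,5],[26,23,2],[26,23,-1],[26,23,-3],[26,22,-6],[26,21,-9],[26,20,-12],[26,18,-14],[26,17,-16],[26,14,-18],[26,12,-20],[26,10,-21],[26,7,-22],[26,4,-23]] yaw 7.13 norm 34.72515284141417
```

Tilt is now back to 0.08°, so I'll travel to above the blue squeegee while turning the tool.

```bash
python3 -m inch '{"dp":[[26,5,23],[26,8,22],[26,11,21],[26,13,19],[26,15,17],[26,17,15],[26,19,13],[26,21,11],[26,22,8],[26,23,5],[26,23,2],[26,23,-1],[26,23,-3],[26,22,-6],[26,21,-9],[26,20,-12],[26,18,-14],[26,17,-16],[26,14,-18],[26,12,-20]],"yaw":[7.13,7.13,7.13,7.13,7.13,7.13,7.13,7.13,7.13,7.13,7.13,7.13,7.13,7.13,7.13,7.13,7.13,7.13,7.13,7.13]}' 60; python3 -m inch '{"dp":[[26,10,-21],[26,7,-22],[26,4,-23],[0,0,0]],"yaw":[7.13,7.13,7.13,0]}'; python3 st.py; python3 - <<'E'
from rig import bot
import cv2
for n in ("wrist","top"):
    c=bot.capture(n); cv2.imwrite(f"pics/{n}3.png",c["color"][:,:,::-1])
E
```

```text
time_s: 6.15
position: [0.4344, 0.3075, 0.3321]
tcp_rot: [[-0.003, 0.312, -0.95], [-0.005, -0.95, -0.312], [-1.0, 0.004, 0.005]]
force: [0.1, 0.4, -0.2]
opening: 0.689
time_s: 6.48
position: [0.5042, 0.2979, 0.2491]
tcp_rot: [[-0.01, -0.056, -0.998], [-0.009, -0.998, 0.056], [-1.0, 0.009, 0.009]]
force: [-0.1, -0.5, -0.4]
opening: 0.689
{'time_s': 6.48, 'joint_positions': [19.79, 26.47, 86.34, -0.3, 67.89, 113.14], 'qvel': [1.73, -4.87, 0.51, 1.54, 5.96, -7.17], 'force': [-0.06, -0.53, -0.37]}
pos [0.5042 0.2979 0.2491] tilt 0.7508080653654099 lean az 41.25193386774994 toolz az 176.76272335444156 z elev 0.5356283351703593 open 59.96063756301183
```

View pics/wrist3.png

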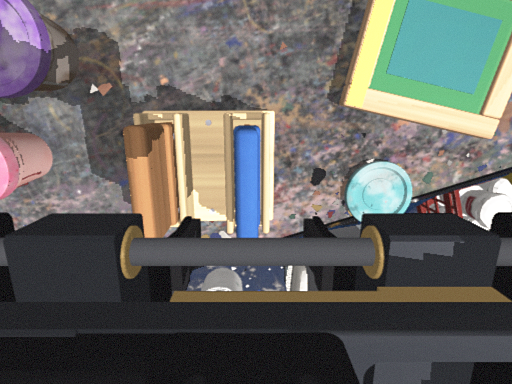

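View pics/top3.png

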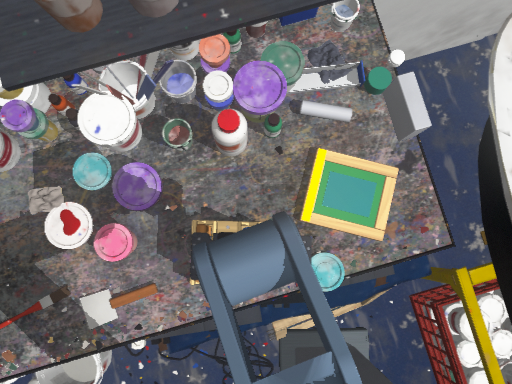

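```bash
python3 st.py; python3 - <<'E'
from rig import bot
from h import *
np.set_printoptions(precision=4,suppress=True)
t=bot.capture("wrist"); im=t["color"]
m=mask(im,(100,120,60),(125,255,255),(225,120,275,215))
for v in (140,160,180,200):
    us=np.where(m[v])[0]; P=ray(t,[[us.min()-.5,v],[us.max()+.5,v]],.135); print(v,us.min(),us.max(),P[:,:2].tolist(),P.mean(0)[:2],P[1]-P[0])
us=np.where(m.sum(1)>0)[0];print(us.min(),ray(t,[[247,us.min()]],.135))
E
```

```text
{'time_s': 6.58, 'joint_positions': [19.94, 26.04, 86.32, -0.22, 68.12, 112.89], 'qvel': [1.2, -3.3, -0.53, 0.26, 0.2, -0.15], 'force': [0.94, 0.29, 0.3]}
pos [0.5025 0.2993 0.2535] tilt 0.5195256635101521 lean az 42.53833699362584 toolz az 177.12732338602922 z elev 0.36472048687375164 open 60.12079497500926
140 237 261 [[0.5498621892799154, 0.3098071390919592], [0.5487149331247015, 0.28723866629976114]] [0.5493 0.2985] [-0.0011 -0.0226  0.    ]
160 237 260 [[0.531727737699649, 0.31095604154393897], [0.5305978476665173, 0.28891914458264456]] [0.5312 0.2999] [-0.0011 -0.022   0.    ]
180 237 260 [[0.5129595764389561, 0.31214509247256067], [0.5117997979476491, 0.28972358926368097]] [0.5124 0.3009] [-0.0012 -0.0224  0.    ]
200 237 260 [[0.4935238972380926, 0.3133764337894419], [0.49233279976863775, 0.2905566609586203]] [0.4929 0.302 ] [-0.0012 -0.0228  0.    ]
125 [[0.5626 0.2996 0.135 ]]
```

```bash
python3 -m inch '{"dp":[[30,-2,0],[30,0,0],[30,0,0],[30,0,0],[20,0,0],[12,0,0],[8,0,0],[0,0,0],[0,0,0]],"yaw":[0.6,0,0,0,0,0,0,0,0]}'; python3 st.py
```

```text
time_s: 7.38
position: [0.5031, 0.3017, 0.0967]
tcp_rot: [[-0.0, -0.06, -0.998], [-0.004, -0.998, 0.06], [-1.0, 0.004, -0.0]]
force: [0.4, 0.4, 0.3]
opening: 0.689
{'time_s': 7.38, 'joint_positions': [20.15, 37.95, 93.99, -0.28, 48.14, 113.77], 'qvel': [-0.26, -0.73, -0.69, 0.0, 0.02, 0.12], 'force': [0.39, 0.43, 0.31]}
pos [0.5031 0.3017 0.0967] tilt 0.22738954273829629 lean az 87.537835262162 toolz az 176.56953757214865 z elev -0.0038427166127427328 open 59.97557548479641
```

Aligned (TCP y 0.3017, z 0.097). Close, then lift.

```bash
python3 -m inch '{"dp":[[2,0,0],[0,0,0],[0,0,0],[0,0,0],[0,0,0],[0,0,0],[0,0,0],[0,0,0]],"yaw":[0,0,0,0,0,0,0,0]}' 0; python3 st.py; python3 -m inch '{"dp":[[-5,0,0],[-10,0,0],[-20,0,0],[-25,0,0],[-30,0,0],[-30,0,0],[-30,0,0],[-20,0,0],[0,0,0],[0,0,0]],"yaw":[0,0,0,0,0,0,0,0,0,0]}'; python3 st.py;  python3 - <<'E'
from rig import bot
import cv2
for n in ("scene","wrist"):
    c=bot.capture(n); cv2.imwrite(f"pics/{n}4.png",c["color"][:,:,::-1])
E
```

```text
time_s: 8.05
position: [0.5029, 0.3011, 0.0934]
tcp_rot: [[-0.002, -0.061, -0.998], [-0.005, -0.998, 0.061], [-1.0, 0.005, 0.002]]
force: [-0.5, 0.4, 1.5]
opening: 0.253
{'time_s': 8.05, 'joint_positions': [20.1, 38.25, 94.09, -0.29, 47.86, 113.8], 'qvel': [-0.02, 0.01, -0.09, -0.0, -0.04, -0.06], 'force': [-0.46, 0.39, 1.47]}
pos [0.5029 0.3011 0.0934] tilt 0.291577437316317 lean az 67.40774848383458 toolz az 176.49360469089888 z elev 0.09534207344730844 open 21.975929913807022
time_s: 8.88
position: [0.5033, 0.302, 0.2645]
tcp_rot: [[0.0, -0.061, -0.998], [-0.004, -0.998, 0.061], [-1.0, 0.004, -0.001]]
force: [-0.6, 0.3, -3.1]
opening: 0.251
{'time_s': 8.88, 'joint_positions': [20.17, 25.36, 85.59, -0.23, 69.1, 113.74], 'qvel': [0.03, 2.67, 3.08, -0.02, 0.09, 0.06], 'force': [-0.56, 0.3, -3.09]}
pos [0.5033 0.302  0.2645] tilt 0.2214738916394892 lean az 96.20277809506274 toolz az 176.51030412943555 z elev -0.03728750312740546 open 21.846104038052935
```

View pics/scene4.png

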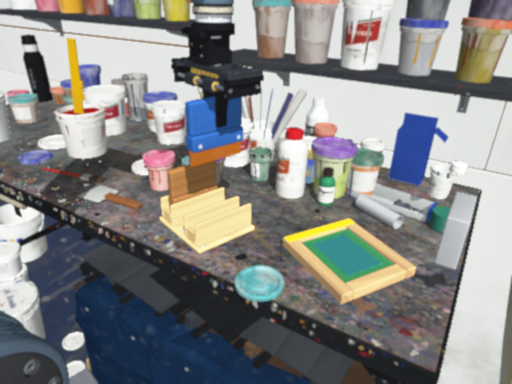

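```bash
cat > s5.py <<'E'
from kin2 import *
w=.58
za=np.radians(164.3)
R=np.array([[0,-np.sin(za),np.cos(za)],[0,np.cos(za),np.sin(za)],[-1,0,0]])
def start(p,z,j1):
    a=np.radians(j1);x=p*np.array([np.cos(a),np.sin(a)])+.111*np.array([-np.sin(a),np.cos(a)])
    return ik(np.r_[x,z],R,np.array([j1,5,40,0,140,0.]),w)
for p in (.2,.28,.36):
  for d in ([-41,0,0],[-38,-15,0],[-38,15,0],[-30,29,0],[-30,-29,0]):
    q=start(p,.8,-106);print(p,d,q.round(0),*info(q))
    for k in range(5):
        q=run(q,[d]*5,w);print("   ",q.round(0),*info(q))
E
python3 s5.py
```

```text
0.2 [-41, 0, 0] [-106.  -12.   49.   -0.  143.   -0.] [ 0.052 -0.223  0.8  ] tilt 0.0 az 23 zaz 164
    [-103.   -7.   29.   -1.  152.    2.] [ 0.057 -0.234  0.883] tilt 6.0 az 71 zaz 164
    [-97.  -6.  21.  -6. 152.   4.] [ 0.072 -0.222  0.923] tilt 14.0 az 72 zaz 164
    [-79.  -6.  13. -22. 152.   6.] [ 0.096 -0.182  0.96 ] tilt 21.9 az 73 zaz 164
    [-48.  -8.  12. -48. 151.  10.] [ 0.097 -0.102  0.972] tilt 25.8 az 76 zaz 165
    [ -6.  -5.  12. -82. 151.  19.] [ 0.097 -0.038  0.974] tilt 28.5 az 78 zaz 165
0.2 [-38, -15, 0] [-106.  -12.   49.   -0.  143.   -0.] [ 0.052 -0.223  0.8  ] tilt 0.0 az 23 zaz 164
    [-97. -12.  35.  -3. 152.   6.] [ 0.084 -0.172  0.873] tilt 5.7 az 69 zaz 164
    [-64. -12.  29. -18. 152.  25.] [ 0.128 -0.104  0.903] tilt 13.2 az 77 zaz 164
    [-17.  -8.  24. -43. 152.  47.] [ 0.155 -0.031  0.925] tilt 19.7 az 90 zaz 166
    [ 20.   0.  13. -72. 152.  55.] [0.184 0.044 0.954] tilt 27.1 az 102 zaz 169
    [ 44.   6.  12. -82. 152.  70.] [0.183 0.142 0.942] tilt 31.2 az 110 zaz 171
0.2 [-38, 15, 0] [-106.  -12.   49.   -0.  143.   -0.] [ 0.052 -0.22
[... 6144 characters left out ...]
z 165
    [-116.   14.   12.    9.  133.   -3.] [-0.099 -0.527  0.872] tilt 21.5 az 83 zaz 165
    [-120.   11.   12.   13.  129.   -3.] [-0.111 -0.52   0.904] tilt 28.4 az 82 zaz 165
0.36 [-30, -29, 0] [-106.    2.   36.    0.  141.   -0.] [ 0.007 -0.377  0.8  ] tilt 0.0 az 94 zaz 164
    [-105.   -6.   31.   -0.  152.    0.] [ 0.048 -0.241  0.873] tilt 3.7 az 72 zaz 164
    [-82. -15.  34.  -9. 152.  15.] [ 0.106 -0.117  0.884] tilt 9.8 az 71 zaz 164
    [-35. -13.  34. -25. 152.  47.] [ 0.143 -0.037  0.886] tilt 12.8 az 80 zaz 165
    [ 11.  -6.  31. -34. 152.  85.] [0.19  0.069 0.882] tilt 15.4 az 98 zaz 166
    [ 38.   6.  20. -39. 152. 107.] [0.233 0.213 0.881] tilt 17.7 az 118 zaz 167
```

```bash
cat > s6.py <<'E'
from s5 import *
import sys
lean=np.array([np.cos(np.radians(74.3)),np.sin(np.radians(74.3)),0])
def m(q):
    t=-fk(q,P)[1][:,0];return np.degrees(np.arctan2(t@lean,t[2])),np.degrees(np.arcsin(t@np.cross([0,0,1],lean)))
print("=====")
for n0 in (10,14):
    q=start(.28,.83,-106);q=run(q,[[-41,0,0]]*n0,w);print(q.round(0),*info(q))
    for i in range(14):
        best=None
        for a in np.radians(np.arange(100,260,20)):
          for b in np.radians([-30,0,30]):
            d=41*np.array([np.cos(a)*np.cos(b),np.sin(a)*np.cos(b),np.sin(b)])
            qn=run(q,[d],w);an,si=m(qn);c=an-.5*abs(si)
            if best is None or c>best[0]:best=(c,d,qn,an,si)
        q=best[2];print(i,best[1].round(0),q.round(0),fk(q,P)[0].round(3),"ang %.1f side %.1f"%best[3:])
E
python3 s6.py | sed -n '/=====/,$p'
```

```text
=====
[-104.   -3.   17.   -1.  152.    0.] [ 0.043 -0.266  0.93 ] tilt 14.8 az 73 zaz 164
0 [-39.  14.   0.] [-104.   -2.   14.   -2.  152.    0.] [ 0.043 -0.271  0.938] ang 16.4 side -0.3
1 [-41.   0.   0.] [-103.   -3.   13.   -2.  152.    0.] [ 0.047 -0.261  0.945] ang 17.9 side -0.3
2 [-41.   0.   0.] [-102.   -4.   12.   -3.  152.    0.] [ 0.051 -0.251  0.952] ang 19.4 side -0.4
3 [-36.   0.  20.] [-110.   -6.   13.    2.  152.   -2.] [ 0.037 -0.238  0.957] ang 20.7 side -0.6
4 [-41.   0.   0.] [-108.   -6.   12.    1.  152.   -2.] [ 0.043 -0.227  0.962] ang 22.1 side -0.7
5 [-41.   0.   0.] [-108.   -7.   12.    0.  152.   -2.] [ 0.048 -0.213  0.966] ang 23.3 side -0.8
6 [-41.   0.   0.] [-107.   -9.   12.   -1.  152.   -2.] [ 0.054 -0.198  0.97 ] ang 24.3 side -0.9
7 [-39.  14.   0.] [-110.   -9.   12.    2.  152.   -2.] [ 0.053 -0.194  0.972] ang 25.3 side -0.8
8 [-31.  26.   0.] [-117.  -10.   12.    9.  151.   -2.] [ 0.047 -0.201  0.975] ang 26.2 side -0.6
9 [-31.  26.   0.] [-124.  -11.   12.   17.  151.   -2.] [ 0.042 -0.207  0.977] ang 27.1 side -0.4
10 [-20.  36.   0.]
[... 1140 characters left out ...]
 side -0.0
7 [-33.  12. -20.] [-128.  -14.   12.   24.  152.    2.] [ 0.074 -0.179  0.983] ang 29.6 side 0.6
8 [-33.  12. -20.] [-134.  -15.   12.   32.  152.    5.] [ 0.088 -0.177  0.985] ang 30.8 side 1.0
9 [-33. -12. -20.] [-130.  -17.   13.   30.  152.    6.] [ 0.105 -0.157  0.986] ang 32.1 side 1.5
10 [-33. -12. -20.] [-128.  -19.   13.   31.  152.    8.] [ 0.124 -0.138  0.986] ang 33.4 side 2.1
11 [-33. -12. -20.] [-128.  -20.   13.   32.  152.   11.] [ 0.142 -0.119  0.986] ang 34.7 side 2.6
12 [-33. -12. -20.] [-127.  -22.   13.   34.  152.   13.] [ 0.161 -0.102  0.985] ang 36.0 side 3.2
13 [-33. -12. -20.] [-127.  -24.   13.   36.  152.   16.] [ 0.179 -0.084  0.984] ang 37.3 side 3.8
```

```bash
python3 plan.py 0.03 -0.30 0.80 25 12.2; cat > s7.py <<'E'
from kin2 import *
from rig import bot
w=.58
s=bot.read_state();q=np.array(s["joint_positions"]);p,R=fk(q,P);print(np.abs(p-s["position"]).max(),np.abs(R-s["tcp_rot"]).max())
d=(np.array([.03,-.30,.80])-p)/25
for i in range(25):
    p,R=fk(q,P);q=run(q,[R.T@d*1000],w,yaws=[.49])
    if i%4==0 or i==24:print(i,q.round(0),*info(q))
q=run(q,[[-41,0,0]]*14,w);print(q.round(0),*info(q))
E
python3 s7.py
```

```text
dp [[-21,25,17],[-21,25,17],[-21,26,17],[-21,26,17],[-21,26,17],[-21,26,16],[-21,26,16],[-21,26,16],[-21,26,16],[-21,27,15],[-21,27,15],[-21,27,15],[-21,27,15],[-21,27,15],[-21,27,14],[-21,27,14],[-21,27,14],[-21,28,14],[-21,28,13],[-21,28,13],[-21,28,13],[-21,28,13],[-21,28,12],[-21,28,12],[-21,28,12]] yaw 0.49 norm 37.392607464620454
0.00029333307938117503 3.139849491518021e-16
0 [ 18.  22.  88.  -0.  70. 113.] [0.483 0.277 0.283] tilt 0.5 az 47 zaz 176
4 [ 10.   7.  95.  -0.  78. 106.] [0.407 0.181 0.369] tilt 0.5 az 47 zaz 174
8 [-4. -7. 96. -0. 91. 94.] [0.332 0.085 0.455] tilt 0.5 az 47 zaz 172
12 [-28. -17.  91.  -0. 106.  72.] [ 0.256 -0.011  0.542] tilt 0.5 az 47 zaz 170
16 [-62. -22.  81.  -1. 120.  40.] [ 0.181 -0.108  0.628] tilt 0.5 az 47 zaz 168
20 [-91. -17.  66.  -0. 131.  12.] [ 0.105 -0.204  0.714] tilt 0.5 az 47 zaz 166
24 [-106.   -5.   44.   -0.  141.   -0.] [ 0.03 -0.3   0.8 ] tilt 0.5 az 47 zaz 164
[-99.  -5.  13.  -6. 152.   1.] [ 0.059 -0.235  0.955] tilt 20.2 az 72 zaz 164
```

```bash
python3 -m inch '{"dp":[[-21,25,17],[-21,25,17],[-21,26,17],[-21,26,17],[-21,26,17],[-21,26,16],[-21,26,16],[-21,26,16],[-21,26,16],[-21,27,15],[-21,27,15],[-21,27,15],[-21,27,15]],"yaw":[0.5,0.5,0.5,0.5,0.5,0.5,0.5,0.5,0.5,0.5,0.5,0.5,0.5]}'; python3 st.py; python3 -m inch '{"dp":[[-21,27,15],[-21,27,14],[-21,27,14],[-21,27,14],[-21,28,14],[-21,28,13],[-21,28,13],[-21,28,13],[-21,28,13],[-21,28,12],[-21,28,12],[-21,28,12],[0,0,0]],"yaw":[0.5,0.5,0.5,0.5,0.5,0.5,0.5,0.5,0.5,0.5,0.5,0.2,0]}'; python3 st.py
```

```text
time_s: 10.07
position: [0.2557, -0.0114, 0.5374]
tcp_rot: [[-0.006, -0.173, -0.985], [-0.003, -0.985, 0.173], [-1.0, 0.004, 0.005]]
force: [0.1, -1.3, -2.8]
opening: 0.256
{'time_s': 10.07, 'joint_positions': [-27.85, -17.37, 91.62, -0.32, 105.95, 71.99], 'qvel': [-85.31, -26.37, -20.15, -0.59, 45.28, -78.54], 'force': [0.05, -1.28, -2.84]}
pos [ 0.2557 -0.0114  0.5374] tilt 0.37221135184661946 lean az 28.850255861627264 toolz az 170.06275283567382 z elev 0.2901309025456805 open 22.26434112927926
time_s: 11.15
position: [0.0255, -0.3058, 0.7904]
tcp_rot: [[-0.002, -0.276, -0.961], [-0.001, -0.961, 0.276], [-1.0, 0.001, 0.001]]
force: [-0.3, 0.8, -4.1]
opening: 0.25
{'time_s': 11.15, 'joint_positions': [-106.38, -5.3, 45.57, -0.11, 139.67, -0.44], 'qvel': [2.84, -3.71, 6.99, 1.26, 1.54, 2.63], 'force': [-0.26, 0.81, -4.1]}
pos [ 0.0255 -0.3058  0.7904] tilt 0.09604436820569852 lean az 26.48538047416967 toolz az 163.98031628848014 z elev 0.07080563088788634 open 21.777457477243782
```

Now the pushes against the upper limit.

```bash
python3 -m inch '{"dp":[[-41,0,0],[-41,0,0],[-41,0,0],[-41,0,0],[-41,0,0],[-41,0,0],[-41,0,0],[0,0,0]],"yaw":[0,0,0,0,0,0,0,0]}'; python3 st.py
```

```text
time_s: 11.82
position: [0.0345, -0.2872, 0.9016]
tcp_rot: [[-0.043, -0.267, -0.963], [-0.146, -0.952, 0.27], [-0.988, 0.152, 0.002]]
force: [0.6, 0.2, -1.8]
opening: 0.254
{'time_s': 11.82, 'joint_positions': [-105.54, -1.57, 21.18, -0.34, 151.66, -0.19], 'qvel': [-0.14, 0.06, 1.83, 0.07, -0.12, -0.05], 'force': [0.63, 0.17, -1.83]}
pos [ 0.0345 -0.2872  0.9016] tilt 8.738364600033826 lean az 73.40745224442809 toolz az 164.33258997456912 z elev 0.14219352689604273 open 22.08118344184054
```

```bash
cat > s8.py <<'E'
from kin2 import *
from rig import bot
w=.58
q=np.array(bot.read_state()["joint_positions"])
rows=[[-41,0,0]]*8+[[-36,0,20]]+[[-41,0,0]]*2+[[-39,14,0],[-31,26,0],[-39,14,0]]+[[-33,12,-20]]*3+[[-33,-12,-20]]*3
for i,d in enumerate(rows):
    q=run(q,[d],w);print(i,d,q.round(0),*info(q))
E
python3 s8.py
```

```text
0 [-41, 0, 0] [-105.   -2.   20.   -0.  152.   -0.] [ 0.036 -0.282  0.909] tilt 10.3 az 73 zaz 164
1 [-41, 0, 0] [-105.   -2.   19.   -1.  152.   -0.] [ 0.039 -0.276  0.916] tilt 11.9 az 73 zaz 164
2 [-41, 0, 0] [-105.   -3.   18.   -1.  152.    0.] [ 0.042 -0.27   0.924] tilt 13.5 az 73 zaz 164
3 [-41, 0, 0] [-104.   -3.   17.   -2.  152.    0.] [ 0.045 -0.263  0.931] tilt 15.0 az 73 zaz 164
4 [-41, 0, 0] [-103.   -4.   15.   -2.  152.    0.] [ 0.048 -0.255  0.938] tilt 16.6 az 73 zaz 164
5 [-41, 0, 0] [-102.   -4.   14.   -3.  152.    0.] [ 0.053 -0.246  0.945] tilt 18.1 az 73 zaz 164
6 [-41, 0, 0] [-100.   -5.   13.   -5.  152.    1.] [ 0.058 -0.237  0.952] tilt 19.7 az 73 zaz 164
7 [-41, 0, 0] [-98.  -5.  12.  -7. 152.   1.] [ 0.062 -0.226  0.958] tilt 21.1 az 73 zaz 164
8 [-36, 0, 20] [-106.   -7.   13.   -2.  152.   -2.] [ 0.051 -0.213  0.963] tilt 22.5 az 72 zaz 164
9 [-41, 0, 0] [-102.   -8.   12.   -5.  152.   -2.] [ 0.057 -0.2    0.968] tilt 23.7 az 72 zaz 164
10 [-41, 0, 0] [-100.   -9.   12.   -7.  152.   -1.] [ 0.062 -0.184  0.971] tilt 24.7 az 72 zaz 164
11 [-39, 14, 0]
[... 208 characters left out ...]
.  -12.   12.   10.  152.   -2.] [ 0.057 -0.182  0.978] tilt 27.4 az 73 zaz 164
14 [-33, 12, -20] [-121.  -13.   12.   15.  152.   -0.] [ 0.065 -0.178  0.98 ] tilt 28.5 az 74 zaz 164
15 [-33, 12, -20] [-126.  -14.   12.   23.  152.    2.] [ 0.075 -0.175  0.983] tilt 29.7 az 75 zaz 165
16 [-33, 12, -20] [-132.  -15.   12.   31.  152.    4.] [ 0.088 -0.173  0.985] tilt 30.9 az 76 zaz 165
17 [-33, -12, -20] [-129.  -17.   13.   29.  152.    6.] [ 0.106 -0.154  0.986] tilt 32.2 az 77 zaz 165
18 [-33, -12, -20] [-127.  -19.   13.   30.  152.    8.] [ 0.123 -0.135  0.986] tilt 33.5 az 78 zaz 166
19 [-33, -12, -20] [-127.  -20.   13.   31.  152.   10.] [ 0.141 -0.116  0.986] tilt 34.8 az 79 zaz 166
```

```bash
python3 -m inch '{"dp":[[-41,0,0],[-41,0,0],[-41,0,0],[-41,0,0],[-41,0,0],[-41,0,0],[-41,0,0],[-41,0,0],[-36,0,20],[-41,0,0],[0,0,0]],"yaw":[0,0,0,0,0,0,0,0,0,0,0]}'; python3 st.py
```

```text
time_s: 12.73
position: [0.055, -0.2069, 0.9664]
tcp_rot: [[-0.125, -0.252, -0.96], [-0.373, -0.885, 0.281], [-0.919, 0.393, 0.017]]
force: [0.8, 0.6, -3.3]
opening: 0.252
{'time_s': 12.73, 'joint_positions': [-102.67, -7.28, 12.49, -4.89, 151.66, -1.35], 'qvel': [3.39, 1.27, 0.06, 3.42, -0.0, -0.32], 'force': [0.8, 0.58, -3.3]}
pos [ 0.055  -0.2069  0.9664] tilt 23.150963333180282 lean az 71.42067403562054 toolz az 163.6970001075815 z elev 0.9729797947060743 open 21.88374581284368
```

```bash
python3 -m inch '{"dp":[[-41,0,0],[-39,14,0],[-31,26,0],[-39,14,0],[-33,12,-20],[-33,12,-20],[0,0,0]],"yaw":[0,0,0,0,0,0,0]}'; python3 st.py; python3 - <<'E'
from kin2 import *
from rig import bot
w=.58
q=np.array(bot.read_state()["joint_positions"])
for d in ([-33,12,-20],[-33,-12,-20],[-33,-12,-20],[-33,-12,-20],[-33,-12,-20]):
    q=run(q,[d],w);print(d,q.round(0),*info(q))
E
```

```text
time_s: 13.32
position: [0.0683, -0.1793, 0.9803]
tcp_rot: [[-0.115, -0.233, -0.966], [-0.457, -0.851, 0.259], [-0.882, 0.471, -0.009]]
force: [-0.3, 0.9, -2.1]
opening: 0.254
{'time_s': 13.32, 'joint_positions': [-118.44, -12.27, 12.49, 14.27, 151.66, 0.98], 'qvel': [1.19, 1.15, 0.07, -5.02, -0.22, -2.11], 'force': [-0.35, 0.89, -2.07]}
pos [ 0.0683 -0.1793  0.9803] tilt 28.12383945333354 lean az 75.93496035510415 toolz az 164.96642543665087 z elev -0.5176287400526378 open 22.07234499620479
[-33, 12, -20] [-124.  -14.   12.   21.  152.    3.] [ 0.078 -0.175  0.982] tilt 29.3 az 77 zaz 165
[-33, -12, -20] [-119.  -15.   12.   18.  152.    5.] [ 0.092 -0.154  0.984] tilt 30.5 az 78 zaz 166
[-33, -12, -20] [-119.  -17.   13.   20.  152.    6.] [ 0.107 -0.135  0.985] tilt 31.8 az 79 zaz 166
[-33, -12, -20] [-119.  -19.   14.   23.  152.    8.] [ 0.123 -0.117  0.984] tilt 33.1 az 80 zaz 166
[-33, -12, -20] [-120.  -21.   14.   25.  152.   11.] [ 0.14  -0.099  0.983] tilt 34.4 az 81 zaz 167
```

```bash
python3 - <<'E'
from kin2 import *
from rig import bot
w=.58
q0=np.array(bot.read_state()["joint_positions"])
for d in ([-33,-12,-20],[-38,-12,-10],[-39,-12,0],[-38,-12,10],[-33,-12,20],[-33,12,-20],[-38,12,10],[-35,-22,-5],[-41,0,0]):
    q=run(q0,[d]*5,w);print(d,q.round(0),*info(q))
E
```

```text
[-33, -12, -20] [-116.  -21.   15.   21.  152.   10.] [ 0.138 -0.084  0.98 ] tilt 34.1 az 82 zaz 167
[-38, -12, -10] [-97. -18.  13.  -2. 152.   5.] [ 0.098 -0.068  0.985] tilt 33.3 az 81 zaz 166
[-39, -12, 0] [-85. -15.  12. -18. 152.   1.] [ 0.075 -0.077  0.985] tilt 31.1 az 78 zaz 166
[-38, -12, 10] [-81. -14.  12. -24. 151.   0.] [ 0.069 -0.092  0.984] tilt 29.9 az 76 zaz 165
[-33, -12, 20] [-72. -12.  12. -33. 150.   0.] [ 0.066 -0.104  0.983] tilt 29.6 az 74 zaz 165
[-33, 12, -20] [-139.  -19.   12.   46.  151.   13.] [ 0.133 -0.166  0.986] tilt 33.4 az 80 zaz 166
[-38, 12, 10] [-78. -12.  12. -28. 146.  -1.] [ 0.062 -0.129  0.992] tilt 32.9 az 73 zaz 164
[-35, -22, -5] [-92. -19.  16.  -9. 152.   3.] [ 0.086 -0.055  0.976] tilt 31.6 az 80 zaz 166
[-41, 0, 0] [-92. -15.  12. -12. 151.   1.] [ 0.078 -0.104  0.987] tilt 31.3 az 77 zaz 165
```

```bash
python3 -m inch '{"dp":[[-38,12,10],[-38,12,10],[-38,12,10],[-38,12,10],[-38,12,10],[-38,12,10],[0,0,0]],"yaw":[0,0,0,0,0,0,0]}'; python3 st.py; cat > s9.py <<'E'
from kin2 import *
from rig import bot
import sys
w=.58
s=bot.read_state();q=np.array(s["joint_positions"])
# target
sm=np.array([.6389,.057,.016]); t=np.radians(float(sys.argv[1])) if len(sys.argv)>1 else None
p,R=fk(q,P)
tilt=np.arccos(-R[2,0]); 
edge=sm+[0,0,.08]
# TCP = edge - (0.092-0.008... edge is grip+0.092 along tool x ; grip = TCP-.008x
tgt=edge-R[:,0]*(.0915-.008)
print("target TCP",tgt.round(4),"now",p.round(4),"dist",np.linalg.norm(tgt-p))
qf=ik(tgt,R,np.array([0,30,80,0,70,100.]),w);print("final q",qf.round(0),*info(qf))
E
python3 s9.py
```

```text
time_s: 13.9
position: [0.0726, -0.1255, 0.985]
tcp_rot: [[-0.161, -0.226, -0.961], [-0.48, -0.832, 0.277], [-0.862, 0.506, 0.025]]
force: [0.2, 1.1, -3.2]
opening: 0.253
{'time_s': 13.9, 'joint_positions': [-106.01, -14.59, 12.49, -2.71, 151.66, -3.08], 'qvel': [-2.72, 1.07, 0.05, 5.57, -0.26, 1.22], 'force': [0.24, 1.06, -3.23]}
pos [ 0.0726 -0.1255  0.985 ] tilt 30.436822586851186 lean az 71.44366744133555 toolz az 163.92868437652513 z elev 1.4593250026211884 open 22.04331392584502
target TCP [0.6524 0.0971 0.168 ] now [ 0.0727 -0.1248  0.9843] dist 1.0254859753123082
final q [ 10.  46.  68. -27.  83. 123.] [0.652 0.097 0.168] tilt 30.4 az 71 zaz 164
```

```bash
python3 -m inch '{"dp":[[-33,12,-20],[-33,12,-20],[-33,12,-20],[-33,12,-20],[0,0,0]],"yaw":[0,0,0,0,0]}'; python3 st.py; python3 s9.py;python3 - <<'E'
from kin2 import *
from rig import bot
w=.58
q0=np.array(bot.read_state()["joint_positions"])
p0,R=fk(q0,P)
via=np.array([.30,-.12,.62]);tgt=np.array([.6389,.057,.2])-R[:,0]*.0834
for n0,a,b in ((16,p0,via),(14,via,tgt)):
    for i in range(n0):
        p,Rq=fk(q0,P);d=(b-p)/(n0-i);q0=run(q0,[np.round(Rq.T@d*1000)],w)
        if i%3==0 or i==n0-1:print(i,np.linalg.norm(d).round(4),q0.round(0),*info(q0))
E
```

```text
time_s: 14.32
position: [0.1237, -0.1292, 0.989]
tcp_rot: [[-0.157, -0.218, -0.963], [-0.548, -0.792, 0.269], [-0.822, 0.57, 0.005]]
force: [0.2, 0.8, -3.3]
opening: 0.252
{'time_s': 14.32, 'joint_positions': [-129.4, -19.62, 12.49, 28.46, 151.66, 5.43], 'qvel': [3.29, 1.49, 0.03, -8.59, -0.27, -2.86], 'force': [0.24, 0.83, -3.28]}
pos [ 0.1237 -0.1292  0.989 ] tilt 34.76102214487473 lean az 73.98090979280164 toolz az 164.40884274459907 z elev 0.29698418794454257 open 21.88795443493716
target TCP [0.652  0.1028 0.1646] now [ 0.1238 -0.1285  0.9883] dist 1.0054399328027204
final q [ 12.  47.  68. -30.  84. 126.] [0.652 0.103 0.165] tilt 34.8 az 74 zaz 164
0 0.0255 [-133.  -24.   21.   29.  148.    2.] [ 0.135 -0.128  0.965] tilt 34.8 az 74 zaz 164
3 0.0255 [-140.  -35.   40.   31.  141.   -5.] [ 0.168 -0.127  0.896] tilt 34.8 az 74 zaz 164
6 0.0254 [-146.  -43.   53.   32.  137.  -10.] [ 0.201 -0.125  0.827] tilt 34.7 az 74 zaz 164
9 0.0317 [-146.  -43.   55.   34.  138.  -10.] [ 0.203 -0.127  0.814] tilt 32.4 az 77 zaz 165
12 0.0516 [-146.  -43.   59.   34.  139.  -11.] [ 0.2   -0.128  0.792] tilt 29.4 az 83 zaz 167
15 0.1756 [-132.  -43.   73.   28.  129.   -8.] [ 0.178 -0.125  0.724] tilt 27.3 az 100 zaz 170
0 0.0497 [-125.  -43.   75.   25.  127.   -4.] [ 0.178 -0.112  0.712] tilt 26.9 az 103 zaz 170
3 0.0596 [-102.  -43.   86.   18.  115.   10.] [ 0.179 -0.087  0.652] tilt 26.6 az 117 zaz 172
6 0.0737 [-76. -43. 102.  13.  95.  27.] [ 0.198 -0.069  0.547] tilt 28.2 az 132 zaz 174
9 0.1097 [-48. -34. 104.   0.  86.  54.] [ 0.217 -0.073  0.521] tilt 24.2 az 133 zaz 170
12 0.2333 [-21. -15. 104. -11.  72.  85.] [ 0.337 -0.067  0.465] tilt 22.0 az 131 zaz 167
13 0.4082 [-15.  -6.  99. -13.  69.  93.] [ 0.412 -0.06   0.447] tilt 21.6 az 130 zaz 166
```

```bash
cat > s10.py <<'E'
from kin2 import *
from rig import bot
w=.58
def wr(q):
    p,R=fk(q,P);return p-R[:,0]*P[3]
q0=np.array(bot.read_state()["joint_positions"]);print("wrist",wr(q0).round(3))
def go(q,way,verbose=True):
    out=[]
    for n,W in way:
        for i in range(n):
            p,R=fk(q,P);d=(np.array(W)-wr(q))/(n-i);L=np.linalg.norm(d)
            if L>.038:d=d*.038/L
            r=np.round(R.T@d*1000).astype(int).tolist();out.append(r);q=run(q,[r],w)
            if verbose:print(r,q.round(0),wr(q).round(3),*info(q))
        print("-- reached err",np.linalg.norm(np.array(W)-wr(q)).round(4))
    return q,out
if __name__=="__main__":
    a=np.radians(-129.4);u=np.array([np.cos(a),np.sin(a)]);v=np.array([-np.sin(a),np.cos(a)])
    W1=np.r_[.2*u+.111*v,1.05]
    q,o=go(q0,[(11,W1)])
    def C(j1,p,z):
        a=np.radians(j1);return [*(p*np.array([np.cos(a),np.sin(a)])+.111*np.array([-np.sin(a),np.cos(a)])),z]
    q,o=go(q,[(4,C(-100,.22,1.0)),(4,C(-70,.24,.95)),(4,C(-40,.27,.9))])
E
python3 s10.py
```

```text
wrist [0.17  0.032 1.229]
[29, 13, 12] [-129.  -21.   21.   24.  146.   -0.] [0.151 0.009 1.213] [ 0.105 -0.151  0.972] tilt 34.8 az 74 zaz 164
[29, 13, 12] [-129.  -22.   27.   21.  140.   -4.] [ 0.132 -0.014  1.196] [ 0.086 -0.174  0.956] tilt 34.8 az 74 zaz 164
[29, 14, 12] [-130.  -23.   33.   19.  136.   -6.] [ 0.113 -0.037  1.181] [ 0.067 -0.198  0.94 ] tilt 34.8 az 74 zaz 164
[29, 13, 12] [-130.  -23.   38.   18.  131.   -8.] [ 0.094 -0.06   1.164] [ 0.048 -0.221  0.923] tilt 34.8 az 74 zaz 164
[29, 14, 12] [-128.  -22.   42.   16.  127.  -10.] [ 0.075 -0.084  1.149] [ 0.029 -0.245  0.908] tilt 34.8 az 74 zaz 164
[29, 13, 12] [-129.  -21.   45.   15.  123.  -11.] [ 0.056 -0.107  1.132] [ 0.01  -0.268  0.891] tilt 34.8 az 74 zaz 164
[29, 14, 12] [-129.  -20.   48.   15.  119.  -13.] [ 0.037 -0.131  1.116] [-0.01  -0.292  0.876] tilt 34.8 az 74 zaz 164
[30, 13, 12] [-129.  -19.   51.   14.  115.  -14.] [ 0.018 -0.154  1.099] [-0.029 -0.315  0.858] tilt 34.8 az 74 zaz 164
[29, 14, 12] [-129.  -18.   54.   14.  111.  -15.] [-0.002 -0.178  1.083] [-0.048 -0.339  0.843] tilt 34.8 az
[... 1065 characters left out ...]
] [ 0.158 -0.199  0.962] [ 0.112 -0.36   0.721] tilt 34.8 az 74 zaz 164
[-1, -23, -24] [-70. -15.  73. -20.  92.  29.] [ 0.186 -0.187  0.95 ] [ 0.14  -0.348  0.709] tilt 34.8 az 74 zaz 164
-- reached err 0.0005
[-7, -32, -16] [-62. -15.  75. -23.  93.  36.] [ 0.21  -0.162  0.937] [ 0.164 -0.323  0.696] tilt 34.8 az 74 zaz 164
[-7, -32, -15] [-55. -15.  77. -26.  94.  43.] [ 0.232 -0.137  0.925] [ 0.186 -0.298  0.684] tilt 34.8 az 74 zaz 164
[-7, -31, -16] [-47. -14.  78. -29.  96.  50.] [ 0.255 -0.113  0.913] [ 0.209 -0.274  0.672] tilt 34.8 az 74 zaz 164
[-6, -32, -15] [-40. -13.  79. -32.  97.  57.] [ 0.278 -0.088  0.899] [ 0.232 -0.249  0.659] tilt 34.8 az 74 zaz 164
-- reached err 0.0007
```

```bash
python3 -m inch '{"dp":[[29,13,12],[29,13,12],[29,14,12],[29,13,12],[29,14,12],[29,13,12],[29,14,12],[30,13,12]],"yaw":[0,0,0,0,0,0,0,0]}'; python3 st.py
```

```text
time_s: 14.98
position: [-0.031, -0.3186, 0.8563]
tcp_rot: [[-0.154, -0.218, -0.964], [-0.544, -0.795, 0.267], [-0.825, 0.566, 0.004]]
force: [0.2, 0.3, -2.8]
opening: 0.253
{'time_s': 14.98, 'joint_positions': [-129.1, -19.12, 51.56, 14.25, 114.65, -13.91], 'qvel': [0.76, 13.41, 35.9, -6.6, -47.72, -13.27], 'force': [0.17, 0.25, -2.82]}
pos [-0.031  -0.3186  0.8563] tilt 34.457020116630815 lean az 74.19065361902148 toolz az 164.53152732912778 z elev 0.23389703919282076 open 21.973360645983263
```

Passed the singular spot cleanly with tilt intact. Continue with the swing to the front.

```bash
python3 -m inch '{"dp":[[29,14,12],[30,13,13],[15,0,-8],[8,-11,-28],[7,-11,-28],[8,-12,-27],[-1,-23,-25],[-1,-23,-24],[-1,-23,-25],[-1,-23,-24],[-7,-32,-16],[-7,-32,-15],[-7,-31,-16],[-6,-32,-15],[0,0,0]],"yaw":[0,0,0,0,0,0,0,0,0,0,0,0,0,0,0]}'; python3 st.py; cat > s11.py <<'E'
from s10 import *
q=np.array(bot.read_state()["joint_positions"]);p,R=fk(q,P)
sm=np.array([.6389,.057,.016])
T=sm+[0,0,.20]-R[:,0]*.0834; 
V=np.array([.42,-.05,.48])
q,o=go(q,[(9,V-R[:,0]*P[3]),(9,T-R[:,0]*P[3]-np.array([0,0,0]))])
print(T)
E
python3 s11.py
```

```text
time_s: 16.23
position: [0.2328, -0.2291, 0.67]
tcp_rot: [[-0.149, -0.2, -0.968], [-0.542, -0.803, 0.249], [-0.827, 0.562, 0.011]]
force: [0.1, -0.4, -2.1]
opening: 0.251
{'time_s': 16.23, 'joint_positions': [-37.0, -13.73, 77.86, -32.04, 100.03, 57.02], 'qvel': [-9.14, -0.63, -2.72, -3.76, -2.41, -7.61], 'force': [0.07, -0.42, -2.13]}
pos [ 0.2328 -0.2291  0.67  ] tilt 34.1977230202762 lean az 74.6495395772211 toolz az 165.58089152565714 z elev 0.6328384181684826 open 21.868919487853987
wrist [ 0.276 -0.069  0.912]
[4, -32, -15] [-31. -12.  80. -33. 100.  64.] [ 0.297 -0.05   0.891] [ 0.253 -0.209  0.648] tilt 34.2 az 75 zaz 166
[4, -32, -15] [-26. -11.  82. -34. 100.  70.] [ 0.317 -0.03   0.869] [ 0.273 -0.189  0.627] tilt 34.2 az 75 zaz 166
[3, -32, -16] [-21.  -9.  83. -35. 100.  76.] [ 0.339 -0.01   0.849] [ 0.295 -0.169  0.606] tilt 34.2 az 75 zaz 166
[4, -32, -15] [-16.  -6.  84. -35.  99.  81.] [0.359 0.01  0.827] [ 0.315 -0.149  0.585] tilt 34.2 az 75 zaz 166
[3, -32, -16] [-12.  -4.  85. -35.  99.  86.] [0.38  0.03  0.806] [ 0.337 -0.129  0.564] tilt 34.2 az 75 zaz 166
[4, 
[... 819 characters left out ...]
 7.  22.  79. -31.  93. 113.] [0.567 0.177 0.636] [0.523 0.018 0.393] tilt 34.2 az 75 zaz 166
[5, -31, -21] [  8.  25.  76. -31.  93. 114.] [0.593 0.194 0.614] [0.549 0.035 0.371] tilt 34.2 az 75 zaz 166
[5, -31, -21] [  9.  29.  73. -31.  93. 116.] [0.618 0.211 0.592] [0.575 0.052 0.35 ] tilt 34.2 az 75 zaz 166
[5, -31, -21] [ 10.  33.  70. -31.  93. 117.] [0.644 0.228 0.57 ] [0.601 0.069 0.328] tilt 34.2 az 75 zaz 166
[5, -31, -21] [ 11.  36.  66. -30.  93. 118.] [0.67  0.244 0.549] [0.626 0.086 0.306] tilt 34.2 az 75 zaz 166
[5, -30, -20] [ 12.  40.  63. -30.  94. 119.] [0.695 0.261 0.527] [0.651 0.102 0.285] tilt 34.2 az 75 zaz 166
-- reached err 0.0004
[0.65130887 0.10220273 0.28498038]
```

```bash
python3 -m inch '{"dp":[[4,-32,-15],[4,-32,-15],[3,-32,-16],[4,-32,-15],[3,-32,-16],[4,-32,-15],[3,-32,-16],[4,-32,-15],[3,-31,-16],[5,-31,-21],[5,-31,-21],[5,-31,-21],[5,-31,-21],[5,-31,-21],[5,-31,-21],[5,-31,-21],[5,-31,-21],[5,-30,-20],[0,0,0],[0,0,0]],"yaw":[0,0,0,0,0,0,0,0,0,0,0,0,0,0,0,0,0,0,0,0]}'; python3 st.py;  python3 - <<'E'
from rig import bot
import cv2
for n in ("scene","top"):
    c=bot.capture(n); cv2.imwrite(f"pics/{n}5.png",c["color"][:,:,::-1])
E
```

```text
time_s: 17.9
position: [0.6541, 0.0851, 0.2834]
tcp_rot: [[-0.16, -0.211, -0.964], [-0.548, -0.793, 0.265], [-0.821, 0.571, 0.011]]
force: [-0.6, -0.0, -2.0]
opening: 0.251
{'time_s': 17.9, 'joint_positions': [10.78, 40.1, 62.82, -30.64, 94.0, 118.41], 'qvel': [-0.85, -5.48, 0.46, -1.37, 1.65, 0.18], 'force': [-0.57, -0.01, -2.04]}
pos [0.6541 0.0851 0.2834] tilt 34.82320959088645 lean az 73.70274399983363 toolz az 164.63051783347797 z elev 0.6453216464108232 open 21.88039213597962
```

View pics/scene5.png

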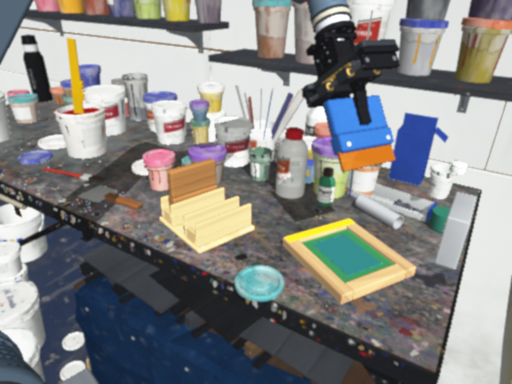

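View pics/top5.png

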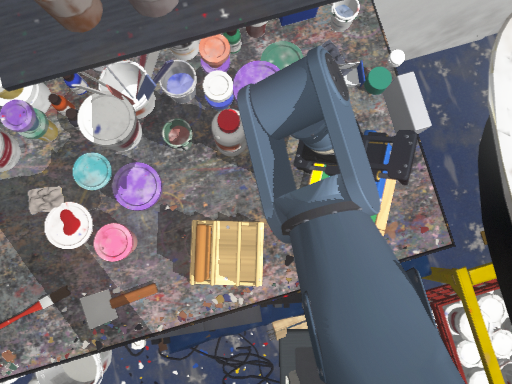

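```bash
python3 plan.py 0.6522 0.1027 0.1645 6 0
```

```text
dp [[15,-14,1],[15,-14,1],[15,-14,1],[15,-14,1],[15,-14,1],[15,-14,1]] yaw 0.0 norm 20.909654398507374
```

```bash
python3 -m inch '{"dp":[[15,-14,1],[15,-14,1],[15,-14,1],[15,-14,1],[15,-14,1],[10,-9,0],[0,0,0],[0,0,0],[0,0,0]],"yaw":[0,0,0,0,0,0,0,0,0]}'; python3 st.py; python3 plan.py 0.6522 0.1027 0.1645 1 0; python3 - <<'E'
from rig import bot
import cv2
from h import *
c=bot.capture("scene"); im=c["color"];cv2.imwrite("pics/scene6.png",im[:,:,::-1])
cv2.imwrite("pics/scene6z.png",cv2.resize(im[100:310,260:450],None,fx=3,fy=2.8,interpolation=cv2.INTER_CUBIC)[:,:,::-1])
s=bot.read_state();R=np.array(s["tcp_rot"]);p=np.array(s["position"])
K=c["intrinsics"];T=np.linalg.inv(c["pose"])
for a in (-.06,.06):
    e=p+R[:,0]*.0834+R[:,2]*a; k=K@(T[:3,:3]@e+T[:3,3]);print("edge corner",e.round(4),(k[:2]/k[2]).round(1))
E
```

```text
time_s: 18.75
position: [0.6541, 0.1015, 0.1768]
tcp_rot: [[-0.152, -0.221, -0.963], [-0.547, -0.793, 0.268], [-0.823, 0.567, -0.0]]
force: [0.3, -0.2, -2.0]
opening: 0.252
{'time_s': 18.75, 'joint_positions': [12.04, 46.28, 67.31, -30.33, 84.9, 125.36], 'qvel': [0.01, -0.27, -0.66, 0.11, 0.05, 0.12], 'force': [0.34, -0.19, -1.99]}
pos [0.6541 0.1015 0.1768] tilt 34.56983331994642 lean az 74.46710039668912 toolz az 164.46615789966395 z elev -0.0006494530243079858 open 21.90368575043521
dp [[10,-7,2]] yaw 0.0 norm 12.493855270527627
edge corner [0.6995 0.04   0.1082] [377.7 206.5]
edge corner [0.5839 0.0721 0.1082] [329.  220.4]
```

View pics/scene6z.png

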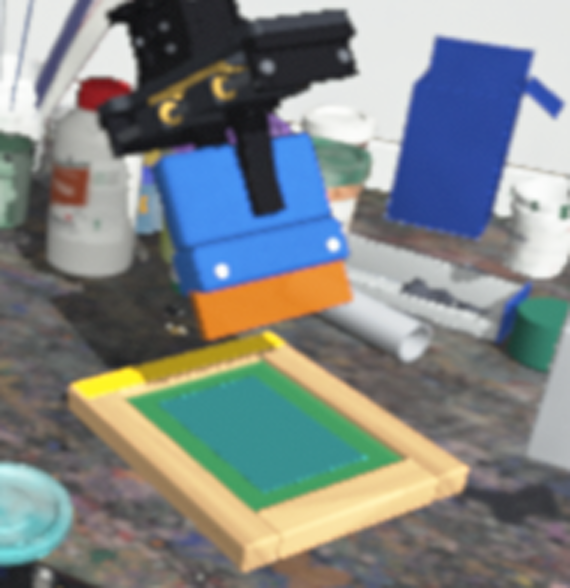

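```bash
python3 -m inch '{"dp":[[5,-4,1],[5,-3,1],[0,0,0],[0,0,0],[0,0,0],[0,0,0],[0,0,0],[0,0,0]],"yaw":[0,0,0,0,0,0,0,0]}'; python3 st.py; python3 - <<'E'
from rig import bot
import cv2
from h import *
s=bot.read_state();R=np.array(s["tcp_rot"]);p=np.array(s["position"])
e=p+R[:,0]*.0834; print("edge mid rel panel mid",(e-[.6389,.057,.016]).round(4),"edge az",np.degrees(np.arctan2(R[1,2],R[0,2])))
for n in ("scene","top"):
    c=bot.capture(n); cv2.imwrite(f"pics/{n}7.png",c["color"][:,:,::-1])
E
```

```text
time_s: 19.47
position: [0.6513, 0.1025, 0.1625]
tcp_rot: [[-0.155, -0.219, -0.963], [-0.547, -0.793, 0.268], [-0.823, 0.568, 0.003]]
force: [-0.3, 0.6, -2.6]
opening: 0.252
{'time_s': 19.47, 'joint_positions': [12.14, 47.08, 68.07, -30.32, 83.74, 126.13], 'qvel': [-0.05, -0.07, 0.0, -0.02, -0.08, -0.09], 'force': [-0.28, 0.57, -2.64]}
pos [0.6513 0.1025 0.1625] tilt 34.60699490623388 lean az 74.21169659631113 toolz az 164.46424147957282 z elev 0.17426345203805635 open 21.92346344933728
edge mid rel panel mid [-0.0004 -0.0001  0.0778] edge az 164.46424147957282
```

View pics/scene7.png

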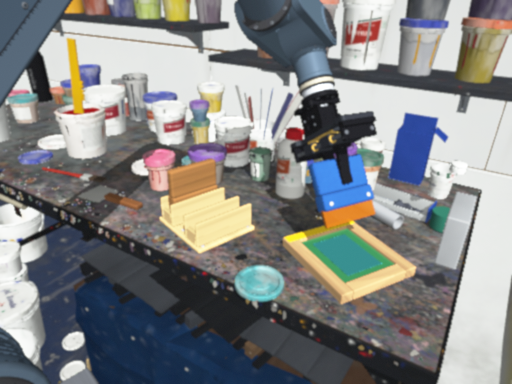

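The scene picture shows the blue squeegee held above the screen, with its blade edge near (350,220). The wooden one is still in the rack at (192,182), and the tub, lid and rack are where they were. The arm is still, so I'm handing in.

```bash
python3 -c "
from rig import bot
print(bot.hand_in())"
```

```text
the job is handed in; nothing more can be done
None
```

The blue squeegee is out of the rack and held still over the middle of the screen, blade down and leaning towards the yellow strip. I handed the job in at about 19.6 s; no verdict was reported.

**How it was done:** The moves can only shift the tool and turn it about its own axis, so they cannot lean it directly. I tried an out-of-reach push in free air and found that pushing the arm against its joint limits tilts the tool and that the tilt stays. I removed that test tilt, gripped the blue handle and drew the squeegee straight up. I then leaned it high up beside the robot by pushing against the upper limit, and carried it tilted to the screen.

**Last checks before hand-in:**

| Check | Measured | Wanted |
|---|---|---|
| Edge middle from the screen's middle, in plan | under 1 mm (camera calibration good to about 2 mm) | within 35 mm |
| Edge above the panel | 78 mm | 50 to 110 mm |
| Lean towards the yellow strip | 34.6° | 23° to 47° |
| Edge level | within 0.2° | within 11° |
| Edge parallel to the strip | within about 0.5° | within 11° |
| Grip opening | 21.9 mm | 22 mm handle held |
| Joint speeds | below 0.1°/s | still |

- **Blade position:** These values come from the arm's pose. One step earlier, 12 mm higher, the blade corners seen in the scene picture matched the predicted ones within a pixel.
- **Other things:** The wooden squeegee, rack, tub, lid and bottle looked unmoved in the pictures, but I did not measure their displacement.
- **Disagreement:** The task says the yellow strip's side faces partly towards the robot. I measured it facing left and slightly away, at an azimuth of about 74°. I went by the measured strip, whose distance of 87 mm from the panel's middle matches the given size.

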